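Burnish the masking tape along the shelf-to-wall joint

ROBOT

A 6-joint arm with a two-finger parallel gripper is mounted at the origin on the work surface. World frame = base frame: x ahead of the robot, y to its left, z up, the work surface at z = 0. Lengths are in m, angles in degrees, forces in N, time in s.
With the tool pointing down it reaches from about 0.3 to 0.75 m from the base axis. Payload 8.5 kg.
Tool frame: the origin (TCP) lies on the centre line of the jaws, within the pads' length; the fingertips stand 19 mm ahead of it and the grasp point (between the pads) is the TCP (env.tcp_to_tips is the z of the fingertips in the tool frame, in m); z points along the fingers, y is the line along which they close (so a half turn about z gives the same grasp; the last joint's range is limited). The gripper opens to 85 mm and grips with 20 to 120 N. Pads are 22 mm wide; open, the fingers measure 114 mm over their backs; the gripper's body (76 mm by 85 mm) begins 54 mm behind the grasp point. The pads swing forward as they close: fully open they stand 13 mm farther back than shut.
Start: joints at [-83.669, 21.807, 74.336, -0, 83.858, -12.336], TCP at [0.176, -0.521, 0.25] pointing down, gripper open.
Joint ranges: [-178.18, 178.18], [-50.72, 133.34], [12.68, 142.11], [-81.47, 261.47], [9.98, 163.14], [-165.26, 165.26]. Speed limits (degrees/s): [136.94, 136.94, 180, 180, 180, 180].

INTERFACE

Orientations are given as a 3x3 rotation matrix whose columns are the frame's x, y, z axes.
In Python, from rig import env gives the robot as it stands.
- The arm moves only by the tool servo_tool, never from a script. Its argument "steps" is a list of rows, each an object of numbers: "tx", "ty", "tz": the shift along the world's x, y, z in cm; "yaw": the turn about the world's z in degrees; "claw": the finger opening in cm, from 0 to 8.54. In form: [{"tx": .., "ty": .., "tz": .., "yaw": .., "claw": ..}, ...]. A call has 1 to 20 rows; each row shifts and turns the commanded pose from where the row before left it; what a row does not reach is not made up. A row lasts 1/10 s, in which the tool goes at most 50 mm and 8.59 degrees, less where a joint would pass 70% of its speed; a pose out of reach is approached as far as the arm can. A call with a gripper value outside its range is refused whole. The fingers move at their own pace and stop on an object; "newtons" is the grip in N (left out, the last holds). Time passes only in rows, so rows that do not move let the fingers close. It gives the time, the measured TCP pose, the force, the opening and the grip force at its end, in the units of the state.
- env.observe(): the state, without advancing time (a new reading comes with each control period).
- env.get_image(name): name is "side" or "top" or "wrist"; returns (picture, depth): 480x640x3 uint8, red, green, blue; 480x640 float32, m along the optical axis (not along the pixel's ray), 0 where there is no reading.
- env.camera_model(name): a dict with "fovy" (degrees; the focal length in pixels is half the picture's height over the tangent of half this angle, whatever the lens; pixels are square), "cx", "cy" (the principal point, pixels), "T" (4x4, takes a point from camera to world coordinates). Camera axes: x right, y down, z forward; pixel columns grow to the right and rows downward; lengths in m; the calibration is good to about 2 mm. A picture is of the moment at which its call begins: read the wrist's pose just before it. camera_model takes no time and is no camera call; for the wrist camera it gives the pose at the moment of the call.
- env.close_job(): hands the job in; it is judged then, once.
The state is a dict: "time_s": time; "q": joint angles; "qvel": joint speeds; "joint_efforts": joint torques, N m; "position": TCP position; "tool_rot": TCP orientation; "ft_force": force on the tool from outside, world axes, zero at the start; "wrist_torque": the same for the moment, N m; "grip_width": finger opening in m; "gripper_force": force on a finger pad.
Only numpy, scipy, OpenCV 4.12 (cv2) and the standard library are available. Lean on these libraries where they do the work, as an engineer would, in place of code of your own. Each camera call takes 0.05 s, during which the arm holds its last target. There are 200 camera calls.

TASK

Take the ball-nosed burnisher out of its spring clip and rub down the strip of masking tape in the corner where the floating shelf meets the grey wall: a slow, gentle, steady stroke from the end of the tape nearest the robot to its far end, with the ball pressed into the corner so that it touches both the wall and the shelf all the way. Then hang the burnisher upright in its clip again, resting on its collar. Let nothing but the burnisher touch the wall, and leave the flashlight, the comb and the bowl with its ball where they are.

Things in the scene. Friction and masses are not known exactly. Their poses are not given: they have to be found in the camera images.
- shelf: Floating shelf, a concrete-look resin slab 420 mm long (its x), 45 mm thick, its flat level top 120 mm above the bench; rigid. Origin on the bench (z = 0) under the slab; x runs along the shelf away from the robot, y towards the wall, z up. The free front edge is at y = -120 mm; the wall meets the shelf at about y = +98 mm.
- wall: Low grey drywall half-wall, rigid, 460 mm long (its x), 60 mm thick with a wooden cap, top 55 mm above the shelf. Origin on the bench under the middle of the face towards the shelf; x along the wall away from the robot, y into the wall, z up. Turned up to 0.02 rad against the shelf. The face is not flat: its middle bows smoothly out towards the shelf by up to 4 mm; feel for it. A press over about 25 N dents it.
- tape_near (a point): Near end of the paper masking tape (start of the stroke), a point in the corner on the shelf top, 120 mm above the bench, against the wall. The tape is 24 mm wide, too thin to feel, stuck on the shelf right against the wall face. Axes as the wall's.
- tape_far (a point): Far end of the masking tape (end of the stroke), 210 mm from the near end, in the corner on the shelf top against the wall. Between the ends the corner follows the bow of the wall face. Axes as the wall's.
- clip: Small steel spring clip on the front edge of the shelf. Origin on the bench under the axis of the hanging burnisher, 22 mm out from the edge; x along the shelf away from the robot, y towards the shelf, z up. Two upright sprung jaws, 22 mm high, hold the neck against a stop behind it; their mouth opens to -y, flaring to about 14 mm. Pull the tool out level to -y; snap it in level to +y, right home to the stop, with about 5 N.
- clip_seat (a point): Point on the axis of the seated burnisher at the top of the clip's jaws, 119 mm above the bench; the underside of the burnisher's collar rests here. Axes as the clip's.
- handle (a point): Centre of the burnisher's square aluminium handle (16 x 16 mm, 80 mm high), where to grasp it; z up along the tool, faces parallel to the shelf's x and y. The burnisher hangs upright, 164 mm long, about 120 g: handle, collar, neck, ball from the top down. This point is 119 mm above the ball's centre and 44 mm above the collar's underside; hanging, 163 mm above the bench.
- collar (a point): Point on the burnisher's axis at the underside of its round collar (22 mm across, 4 mm high), 75 mm above the ball's centre; below it the round neck is 7 mm thick. z up along the tool.
- ball_tip: Steel ball at the bottom end of the burnisher, 10 mm in diameter; origin at its centre.
- flashlight: Bystander: orange plastic flashlight, 130 mm long (its x) and 40 to 46 mm thick, with hexagonal head and tail, lying on the shelf. Origin at the middle of its underside.
- bowl: Bystander: white ceramic bowl, 112 mm across, 50 mm high, on the shelf. Origin at the centre of its underside.
- silicone_ball_center (a point): Bystander: pink hard silicone ball, 50 mm in diameter, lying in the bowl. Its centre.
- comb: Bystander: stainless steel comb, 150 x 30 x 4 mm, lying flat on the shelf. Origin at the middle of its underside; x along its length.

How it is judged:
By the outcome, as a careful person would: the job done as asked, in the order asked, and still so for the second after the job is handed in, with the robot touching nothing.
It also fails if it takes over 72 s, if anything falls off the work surface, if the arm or the gripper's body presses on something with over 40 N, if the wrist force passes 120 N, or if a joint passes its speed limit or range.

## Working session

There is one attempt and no reset: what is moved stays moved. The work goes in short steps, Python scripts to look and compute and a tool call to move; the robot and the scene stay as the last step left them, time stands still between calls to the robot, and variables do not carry over. Pictures are saved under pics/ and viewed, at most 10 in all, crops included, and the job is handed in when it is done.

Besides the shell and the picture viewer there is one more tool, called after "Request:" as name(argument=value, ...), one argument or row to a line, values as JSON. servo_tool: Moves the arm, as the interface text tells. Its arguments: {"type":"object","properties":{"steps":{"type":"array"},"newtons":{"type":"number"}},"required":["steps"]}

```bash
mkdir -p pics; cat > h.py <<'E'
import numpy as np, cv2
from rig import env
def snap(n,f):
    m=env.camera_model(n); p,d=env.get_image(n); cv2.imwrite(f'pics/{f}.png',p[:,:,::-1]); np.savez(f'pics/{f}.npz',p=p,d=d,T=m['T'],f=240/np.tan(np.radians(m['fovy']/2)),c=[m['cx'],m['cy']])
class V:
    def __init__(s,f):
        z=np.load(f'pics/{f}.npz'); s.p,s.d,s.T,s.f,s.c=z['p'],z['d'],z['T'],float(z['f']),z['c']
    def ray(s,u,v):
        r=np.array([(u-s.c[0])/s.f,(v-s.c[1])/s.f,1.]); return s.T[:3,3],s.T[:3,:3]@r
    def pl(s,u,v,z):
        o,r=s.ray(u,v); return o+r*(z-o[2])/r[2]
    def dp(s,u,v):
        o,r=s.ray(u,v); return o+r*s.d[int(v),int(u)]
    def cloud(s):
        v,u=np.mgrid[:480,:640]; r=np.stack([(u-s.c[0])/s.f,(v-s.c[1])/s.f,np.ones(u.shape)],-1)*s.d[...,None]
        return r@s.T[:3,:3].T+s.T[:3,3]
E
python3 - <<'E'
from h import *
for n in ['top','side','wrist']: snap(n,n+'0')
a=[cv2.imread(f'pics/{n}0.png') for n in ['top','side']]
for n in ['top','side','wrist']: m=env.camera_model(n); print(n,m['fovy'],m['cx'],m['cy'],np.round(m['T'],3).tolist())
o=env.observe();print({k:np.round(v,3).tolist() for k,v in o.items()})
E
```

```text
top 45.7289031298921 327.63160174699743 236.6512272348542 [[0.001, -0.998, 0.065, 0.514], [-1.0, -0.0, 0.01, 0.003], [-0.01, -0.065, -0.998, 0.842], [0.0, 0.0, 0.0, 1.0]]
side 51.69801975546783 317.8147681216546 246.5734756392535 [[0.75, -0.5, 0.432, 0.275], [-0.661, -0.563, 0.496, -0.31], [-0.005, -0.658, -0.753, 0.601], [0.0, 0.0, 0.0, 1.0]]
wrist 68.14185718666796 318.59276950779986 242.74266657228424 [[0.32, -0.896, -0.307, 0.254], [-0.947, -0.303, -0.103, -0.495], [-0.001, 0.323, -0.946, 0.373], [0.0, 0.0, 0.0, 1.0]]
{'time_s': 0.15, 'q': [-83.667, 21.833, 74.373, -0.0, 83.858, -12.337], 'qvel': [-0.085, -0.174, -0.17, -0.034, 0.087, -0.007], 'joint_efforts': [0.002, -44.862, -23.134, -0.0, 0.004, 0.0], 'position': [0.176, -0.521, 0.25], 'tool_rot': [[0.947, 0.32, -0.0], [0.32, -0.947, 0.001], [0.0, -0.001, -1.0]], 'ft_force': [0.77, 0.035, -0.447], 'wrist_torque': [0.007, -0.014, -0.008], 'gripper_force': 0.0, 'grip_width': 0.085}
```

View pics/top0.png

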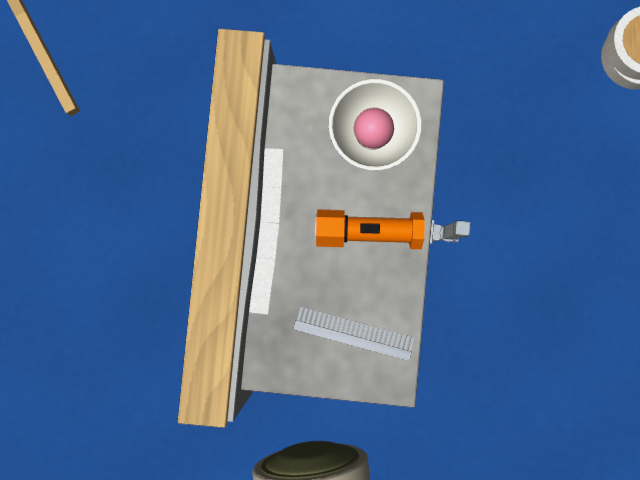

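View pics/side0.png

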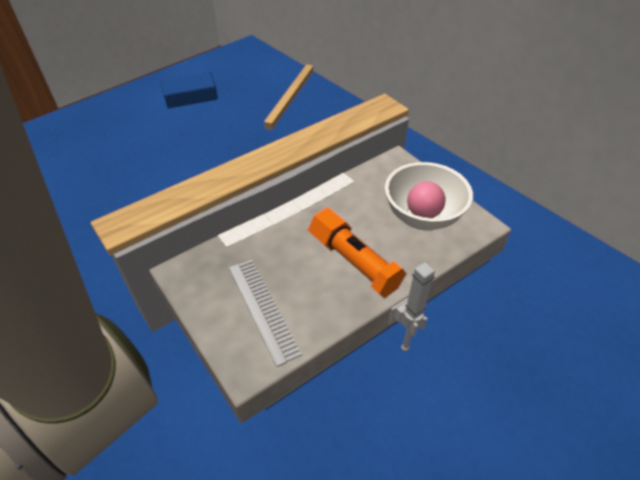

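The top view shows the wall on the left, with its cap around columns 180–265. The tape runs from (259,313) at the near end to (273,149) at the far end. The burnisher's handle top is at (462,228), just outside the front edge, and the flashlight's tail at (417,230) is close to the clip. The side view agrees: handle top at (424,268), ball at (405,348).

```bash
python3 - <<'E'
from h import *
t=V('top0'); s=V('side0'); P=t.cloud()
# shelf front edge
def edge(pts,z):
    Q=np.array([t.pl(u,v,z) for u,v in pts]); return Q
g=cv2.cvtColor(t.p,cv2.COLOR_RGB2HSV)
blue=(g[...,1]>120)&(g[...,0]>100)&(g[...,0]<125)
pts=[]
for v in list(range(100,205,4))+list(range(250,395,4)):
    u=400
    while not blue[v,u]: u+=1
    pts.append((u-.5,v))
Q=edge(pts,.12); k=np.polyfit(Q[:,0],Q[:,1],1); print('front edge slope,int',k,np.degrees(np.arctan(k[0])),np.std(Q[:,1]-np.polyval(k,Q[:,0])))
yaw=np.arctan(k[0])
zs=P[...,2]; print('shelf z',np.median(zs[350:390,260:290]), 'cap z',np.median(zs[200:300,215]))
# tape
w=((t.p.min(-1)>205)); w[:, :235]=0; w[:,300:]=0
n,l,st,_=cv2.connectedComponentsWithStats(w.astype(np.uint8)); i=1+np.argmax(st[1:,4]); m=l==i
print('tape',st[i])
for v in range(st[i][1],st[i][1]+st[i][3],12):
    us=np.where(m[v])[0]; 
    if len(us): print(v,us.min(),us.max(),t.pl(us.min()-.5,v,.12).round(4),t.pl(us.max()+.5,v,.12).round(4))
ap=cv2.approxPolyDP(cv2.findContours(m.astype(np.uint8),0,2)[0][0],4,True)[:,0]
for u,v in ap: print('corner',u,v,t.pl(u,v,.12).round(4))
# flashlight
o=(g[...,0]<15)&(g[...,1]>180)&(g[...,2]>120); o[:, :300]=0;o[:,430:]=0
us=np.where(o)[1]; F=P[o]; print('flash y min',F[:,1].min(),'zmax',np.percentile(F[:,2],99), F[F[:,1]<F[:,1].min()+.01].mean(0))
# handle top in top image
H=(P[...,2]>.19)&(P[...,2]<.215); H[:, :440]=0; H[:,500:]=0; H[:200]=0; H[260:]=0
hh=np.argwhere(H); print('handle px',hh.min(0),hh.max(0),hh.mean(0))
v,u=hh.mean(0); print('handle top',t.pl(u,v,.203).round(4))
S=s.cloud(); m=(S[...,2]>.195)&(S[...,2]<.212); m[:,:400]=0; m[:,450:]=0; m[:240]=0;m[330:]=0
hh=np.argwhere(m);print('side px',hh.min(0),hh.max(0),hh.mean(0)); 
# crop
c=cv2.resize(t.p[190:270,400:500,::-1],None,fx=4,fy=4,interpolation=cv2.INTER_CUBIC); d=cv2.resize(s.p[240:360,370:450,::-1],None,fx=320/120*1.0,fy=320/120,interpolation=cv2.INTER_CUBIC)
e=V('wrist0').p[:,:,::-1]; e=cv2.resize(e,(427,320)) 
cv2.imwrite('pics/c1.png',cv2.resize(np.hstack([c,d]),None,fx=1,fy=1))
E
```

```text
front edge slope,int [-0.09916299 -0.06383908] -5.663106743063049 0.0003634630842545949
shelf z 0.1199765664978466 cap z 0.17523599959300407
tape [ 249  148   34  166 3034]
148 266 267 [0.6754 0.0899 0.12  ] [0.6754 0.0874 0.12  ]
160 264 282 [0.6598 0.0924 0.12  ] [0.6598 0.068  0.12  ]
172 264 281 [0.6442 0.0923 0.12  ] [0.6442 0.0692 0.12  ]
184 263 281 [0.6287 0.0934 0.12  ] [0.6287 0.0691 0.12  ]
196 262 280 [0.6133 0.0946 0.12  ] [0.6133 0.0703 0.12  ]
208 262 279 [0.5979 0.0944 0.12  ] [0.5978 0.0715 0.12  ]
220 261 278 [0.5825 0.0956 0.12  ] [0.5825 0.0726 0.12  ]
232 259 277 [0.5671 0.098  0.12  ] [0.5671 0.0738 0.12  ]
244 258 276 [0.5518 0.0992 0.12  ] [0.5519 0.075  0.12  ]
256 257 275 [0.5366 0.1003 0.12  ] [0.5366 0.0762 0.12  ]
268 255 273 [0.5214 0.1027 0.12  ] [0.5214 0.0786 0.12  ]
280 253 271 [0.5062 0.1051 0.12  ] [0.5062 0.081  0.12  ]
292 252 269 [0.4911 0.1062 0.12  ] [0.4911 0.0834 0.12  ]
304 250 268 [0.476  0.1086 0.12  ] [0.476  0.0846 0.12  ]
corner 282 149 [0.6741 0.0687 0.12  ]
corner 265 149 [0.6741 0.0906 0.12  ]
corner 252 312 [0.466  0.1054 0.12  ]
corner 267 313 [0.4647 0.0864 0.12  ]
flash y min -0.1059571574913998 zmax 0.1610352664029684 [ 0.56494863 -0.10084268  0.1509412 ]
handle px [221 453] [236 469] [228.09958506 461.25311203]
handle top [ 0.5654 -0.1409  0.203 ]
side px [262 414] [281 434] [271.59409594 423.79704797]
```

View pics/c1.png

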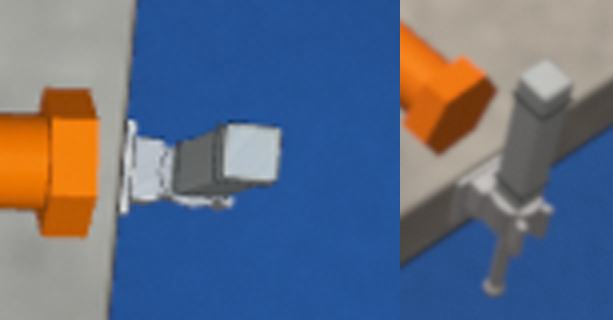

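View pics/wrist0.png

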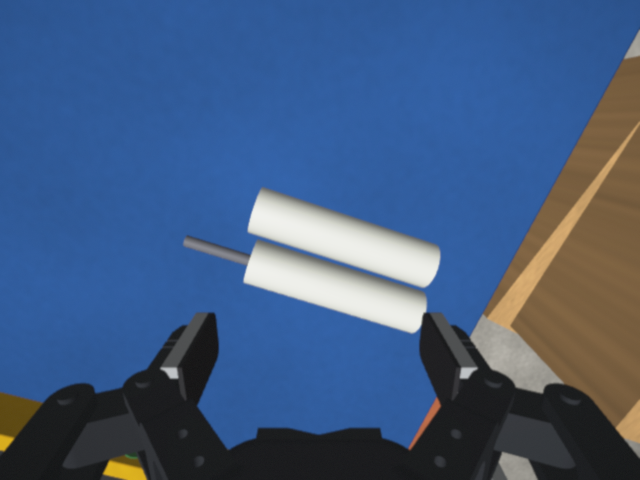

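The crops show the handle top centred at about (462.8,228.2) in the top view, with its neck in the clip jaws. That puts the clip axis near (0.565, -0.142), and the flashlight tail is about 36 mm from it. In the wrist view only spare rolls on the bench are visible. I'll hover over the handle and look again.

Request:
servo_tool(
  steps=[
    {"tx": 2.43, "ty": 2.37, "tz": 0.1, "yaw": -1.52, "claw": 3.0},
    {"tx": 2.43, "ty": 2.37, "tz": 0.1, "yaw": -1.52},
    {"tx": 2.43, "ty": 2.37, "tz": 0.1, "yaw": -1.52},
    {"tx": 2.43, "ty": 2.37, "tz": 0.1, "yaw": -1.52},
    {"tx": 2.43, "ty": 2.37, "tz": 0.1, "yaw": -1.52},
    {"tx": 2.43, "ty": 2.37, "tz": 0.1, "yaw": -1.52},
    {"tx": 2.43, "ty": 2.37, "tz": 0.1, "yaw": -1.52},
    {"tx": 2.43, "ty": 2.37, "tz": 0.1, "yaw": -1.52},
    {"tx": 2.43, "ty": 2.37, "tz": 0.1, "yaw": -1.52},
    {"tx": 2.43, "ty": 2.37, "tz": 0.1, "yaw": -1.52},
    {"tx": 2.43, "ty": 2.37, "tz": 0.1, "yaw": -1.52},
    {"tx": 2.43, "ty": 2.37, "tz": 0.1, "yaw": -1.52},
    {"tx": 2.43, "ty": 2.37, "tz": 0.1, "yaw": -1.52},
    {"tx": 2.43, "ty": 2.37, "tz": 0.1, "yaw": -1.52},
    {"tx": 2.43, "ty": 2.37, "tz": 0.1, "yaw": -1.52},
    {"tx": 2.43, "ty": 2.37, "tz": 0.1, "yaw": -1.52},
    {},
    {},
  ],
  newtons=20,
)

```text
invalid input at $.steps[1]: expected keys tx, ty, tz, yaw, claw
```

```bash
python3 - <<'E'
from h import *
snap('wrist','wrist1'); o=env.observe();print({k:np.round(o[k],4).tolist() for k in ['time_s','position','tool_rot','grip_width','ft_force','wrist_torque']})
w=V('wrist1');P=w.cloud();H=(P[...,2]>.198)&(P[...,2]<.209)&(abs(P[...,0]-.565)<.03)&(abs(P[...,1]+.142)<.03)
h=np.argwhere(H);print(len(h),h.min(0),h.max(0),P[H].mean(0),P[H].min(0),P[H].max(0))
r=cv2.minAreaRect(h[:,::-1].astype(np.float32));print(r,w.pl(*r[0],.203))
E
```

```text
{'time_s': 0.2, 'position': [0.176, -0.5209, 0.25], 'tool_rot': [[0.9474, 0.3201, -0.0001], [0.3201, -0.9474, 0.0009], [0.0002, -0.0008, -1.0]], 'grip_width': 0.0854, 'ft_force': [-0.9194, 0.2891, 1.6419], 'wrist_torque': [-0.0054, 0.059, 0.0285]}Traceback (most recent call last):
  File "<stdin>", line 4, in <module>
    return umr_minimum(a, axis, None, out, keepdims, initial, where)
ValueError: zero-size array to reduction operation minimum which has no identity
```

View pics/wrist1.png

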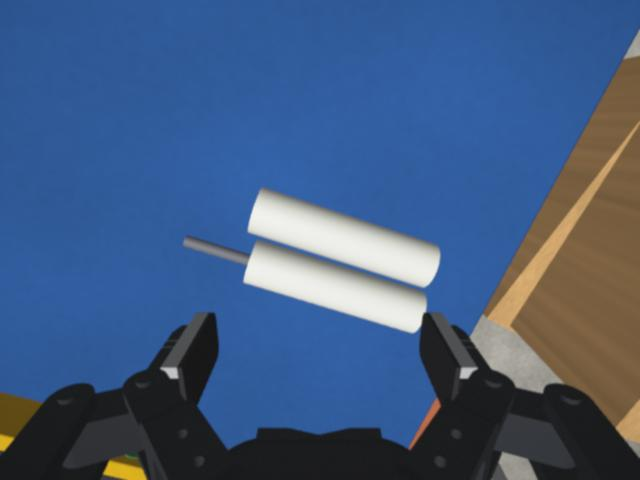

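The move was refused because every row needs all five keys, so this view is unchanged. I'll resend it complete.

Request:
servo_tool(
  steps=[
    {"tx": 3.0, "ty": 2.9, "tz": 0.1, "yaw": -1.9, "claw": 3.0},
    {"tx": 3.0, "ty": 2.9, "tz": 0.1, "yaw": -1.9, "claw": 3.0},
    {"tx": 3.0, "ty": 2.9, "tz": 0.1, "yaw": -1.9, "claw": 3.0},
    {"tx": 3.0, "ty": 2.9, "tz": 0.1, "yaw": -1.9, "claw": 3.0},
    {"tx": 3.0, "ty": 2.9, "tz": 0.1, "yaw": -1.9, "claw": 3.0},
    {"tx": 3.0, "ty": 2.9, "tz": 0.1, "yaw": -1.9, "claw": 3.0},
    {"tx": 3.0, "ty": 2.9, "tz": 0.1, "yaw": -1.9, "claw": 3.0},
    {"tx": 3.0, "ty": 2.9, "tz": 0.1, "yaw": -1.9, "claw": 3.0},
    {"tx": 3.0, "ty": 2.9, "tz": 0.1, "yaw": -1.9, "claw": 3.0},
    {"tx": 3.0, "ty": 2.9, "tz": 0.1, "yaw": -1.9, "claw": 3.0},
    {"tx": 3.0, "ty": 2.9, "tz": 0.0, "yaw": -1.9, "claw": 3.0},
    {"tx": 3.0, "ty": 2.9, "tz": 0.0, "yaw": -1.9, "claw": 3.0},
    {"tx": 2.9, "ty": 3.0, "tz": 0.0, "yaw": -1.5, "claw": 3.0},
    {"tx": 0, "ty": 0, "tz": 0, "yaw": 0, "claw": 3.0},
    {"tx": 0, "ty": 0, "tz": 0, "yaw": 0, "claw": 3.0},
  ],
  newtons=20,
)

```text
time_s: 1.7
position: [0.5652, -0.1424, 0.2599]
tool_rot: [[0.995, -0.096, -0.001], [-0.096, -0.995, 0.0], [-0.001, -0.0, -1.0]]
ft_force: [-0.4, -0.4, 0.4]
grip_width: 0.0304
gripper_force: 0.0
```

```bash
python3 - <<'E'
from h import *
snap('wrist','wrist1'); o=env.observe();print({k:np.round(o[k],4).tolist() for k in ['time_s','position','tool_rot','grip_width','ft_force','wrist_torque']})
w=V('wrist1');P=w.cloud();H=(P[...,2]>.198)&(P[...,2]<.209)&(abs(P[...,0]-.565)<.03)&(abs(P[...,1]+.142)<.03)
h=np.argwhere(H);print(len(h))
r=cv2.minAreaRect(h[:,::-1].astype(np.float32));print(r,w.pl(*r[0],.203),P[H].mean(0),P[H].min(0),P[H].max(0))
E
```

```text
{'time_s': 1.75, 'position': [0.5647, -0.1432, 0.26], 'tool_rot': [[0.9952, -0.0978, -0.0008], [-0.0978, -0.9952, 0.0001], [-0.0008, 0.0, -1.0]], 'grip_width': 0.0297, 'ft_force': [0.4063, -0.4163, 0.0481], 'wrist_torque': [0.0037, -0.0116, 0.0097]}
774
((319.0, 276.5), (27.0, 28.0), 90.0) [ 0.56661959 -0.1438178   0.203     ] [ 0.5659272  -0.14378187  0.2018797 ] [ 0.55648258 -0.15206834  0.19808115] [ 0.57359309 -0.13540316  0.2042892 ]
```

View pics/wrist1.png

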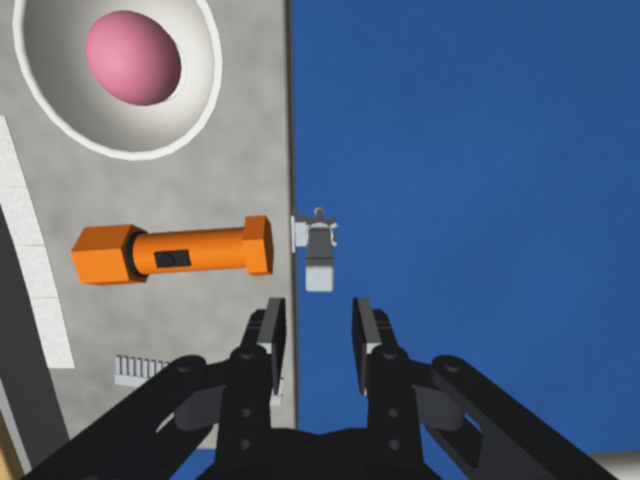

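The wrist view shows the handle top at (319,277), square to the fingers and centred between them. I'll descend and close gently.

Request:
servo_tool(
  steps=[
    {"tx": 0.1, "ty": 0, "tz": -2, "yaw": 0, "claw": 3.0},
    {"tx": 0, "ty": 0, "tz": -2, "yaw": 0, "claw": 3.0},
    {"tx": 0, "ty": 0, "tz": -2, "yaw": 0, "claw": 3.0},
    {"tx": 0, "ty": 0, "tz": -1.4, "yaw": 0, "claw": 3.0},
    {"tx": 0, "ty": 0, "tz": -0.6, "yaw": 0, "claw": 3.0},
    {"tx": 0, "ty": 0, "tz": 0, "yaw": 0, "claw": 2.0},
    {"tx": 0, "ty": 0, "tz": 0, "yaw": 0, "claw": 1.4},
    {"tx": 0, "ty": 0, "tz": 0, "yaw": 0, "claw": 1.4},
    {"tx": 0, "ty": 0, "tz": 0, "yaw": 0, "claw": 1.4},
  ],
  newtons=20,
)

```text
time_s: 2.65
position: [0.566, -0.1431, 0.1808]
tool_rot: [[0.995, -0.098, 0.0], [-0.098, -0.995, -0.0], [0.0, 0.0, -1.0]]
ft_force: [-0.5, -0.1, -1.8]
grip_width: 0.0157
gripper_force: 24.1
```

Request:
servo_tool(
  steps=[
    {"tx": 0, "ty": 0, "tz": 0, "yaw": 0, "claw": 1.0},
    {"tx": 0, "ty": 0, "tz": 0, "yaw": 0, "claw": 1.0},
    {"tx": 0, "ty": 0, "tz": 0, "yaw": 0, "claw": 1.0},
  ],
  newtons=100,
)

```text
time_s: 2.95
position: [0.5661, -0.1431, 0.1807]
tool_rot: [[0.995, -0.098, 0.0], [-0.098, -0.995, -0.0], [0.0, 0.0, -1.0]]
ft_force: [-1.3, 0.1, 1.8]
grip_width: 0.0144
gripper_force: 97.2
```

```bash
python3 - <<'E'
from h import *
o=env.observe();print({k:np.round(o[k],4).tolist() for k in ['time_s','position','tool_rot','grip_width','ft_force','wrist_torque']})
E
```

```text
{'time_s': 2.95, 'position': [0.5661, -0.1431, 0.1807], 'tool_rot': [[0.9952, -0.0981, 0.0004], [-0.0981, -0.9952, -0.0004], [0.0004, 0.0004, -1.0]], 'grip_width': 0.0144, 'ft_force': [-1.2748, 0.0997, 1.8224], 'wrist_torque': [-0.0144, 0.4436, 0.0299]}
```

Request:
servo_tool(
  steps=[
    {"tx": -0.03, "ty": -0.3, "tz": 0.03, "yaw": 0, "claw": 1.0},
    {"tx": -0.03, "ty": -0.3, "tz": 0, "yaw": 0, "claw": 1.0},
    {"tx": -0.03, "ty": -0.3, "tz": 0, "yaw": 0, "claw": 1.0},
    {"tx": -0.03, "ty": -0.3, "tz": 0, "yaw": 0, "claw": 1.0},
    {"tx": -0.03, "ty": -0.3, "tz": 0, "yaw": 0, "claw": 1.0},
    {"tx": -0.03, "ty": -0.3, "tz": 0, "yaw": 0, "claw": 1.0},
    {"tx": -0.03, "ty": -0.3, "tz": 0, "yaw": 0, "claw": 1.0},
    {"tx": -0.08, "ty": -0.8, "tz": 0, "yaw": 0, "claw": 1.0},
    {"tx": -0.08, "ty": -0.8, "tz": 0, "yaw": 0, "claw": 1.0},
    {"tx": -0.08, "ty": -0.8, "tz": 0, "yaw": 0, "claw": 1.0},
    {"tx": 0, "ty": 0, "tz": 0, "yaw": 0, "claw": 1.0},
  ],
)

```text
time_s: 4.05
position: [0.5614, -0.1894, 0.1805]
tool_rot: [[0.995, -0.1, -0.0], [-0.1, -0.995, -0.0], [-0.0, 0.0, -1.0]]
ft_force: [-0.3, -0.0, -1.2]
grip_width: 0.0144
gripper_force: 97.5
```

```bash
python3 - <<'E'
from h import *
o=env.observe();print({k:np.round(o[k],4).tolist() for k in ['time_s','position','tool_rot','grip_width','ft_force','wrist_torque']})
snap('side','side2'); s=V('side2')
cv2.imwrite('pics/c2.png',cv2.resize(s.p[180:440,330:550,::-1],None,fx=2,fy=2,interpolation=cv2.INTER_CUBIC))
E
```

```text
{'time_s': 4.05, 'position': [0.5614, -0.1894, 0.1805], 'tool_rot': [[0.995, -0.0995, -0.0001], [-0.0995, -0.995, -0.0003], [-0.0001, 0.0003, -1.0]], 'grip_width': 0.0144, 'ft_force': [-0.3444, -0.0109, -1.2271], 'wrist_torque': [0.0129, -0.0101, 0.0203]}
```

View pics/c2.png

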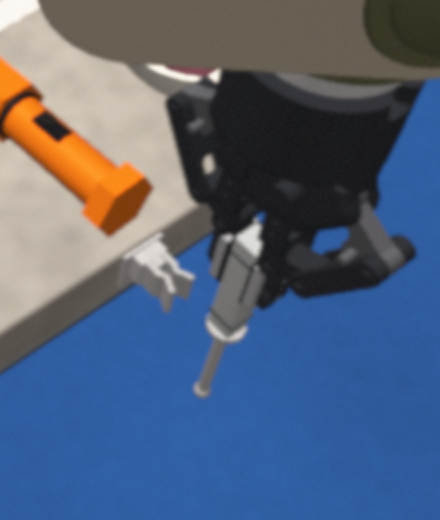

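The burnisher is out. The ball is at about side pixel (431,374.5), and the bystanders look undisturbed. I'll check that the tool is straight by comparing the ball's position with the commanded axis.

```bash
python3 - <<'E'
from h import *
for f,win,z in [('side0',(335,355,395,415),.044),('side2',(365,385,420,442),.0438)]:
    s=V(f); g=cv2.cvtColor(s.p,cv2.COLOR_RGB2HSV); a,b,c,d=win
    m=(g[a:b,c:d,1]<110); n,l,st,ce=cv2.connectedComponentsWithStats(m.astype(np.uint8)); 
    k=1+np.argmax(st[1:,4]); q=np.argwhere(l==k)+[a,c]; vm=q[:,0].max()
    q=q[q[:,0]>vm-6]; u=(q[:,1].min()+q[:,1].max())/2; print(f,st[k],vm,u,s.pl(u,vm-2.5,z).round(4), 'dep',s.dp(u,vm-3).round(4))
E
```

```text
side0 [  6   0  14  17 114] 351 405.0 [ 0.5644 -0.1441  0.044 ] dep [ 0.5628 -0.1449  0.0482]
side2 [  6   0  12  14 103] 378 430.0 [ 0.5596 -0.1891  0.0438] dep [ 0.5578 -0.1896  0.0484]
```

The ball moved with the TCP to within 1.3 mm, so the tool is straight. Now I'll carry it high over everything to the near tape end.

Request:
servo_tool(
  steps=[
    {"tx": 0, "ty": 0, "tz": 2.0, "yaw": 0, "claw": 1.0},
    {"tx": 0, "ty": 0, "tz": 3.5, "yaw": 0, "claw": 1.0},
    {"tx": 0, "ty": 0, "tz": 3.5, "yaw": 0, "claw": 1.0},
    {"tx": 0, "ty": 0, "tz": 3.5, "yaw": 0, "claw": 1.0},
    {"tx": -0.3, "ty": 0.7, "tz": 2.0, "yaw": 0, "claw": 1.0},
    {"tx": -0.9, "ty": 2.5, "tz": 0, "yaw": 0, "claw": 1.0},
    {"tx": -1.1, "ty": 3.0, "tz": 0, "yaw": 0, "claw": 1.0},
    {"tx": -1.1, "ty": 3.0, "tz": 0, "yaw": 0, "claw": 1.0},
    {"tx": -1.1, "ty": 3.0, "tz": 0, "yaw": 0, "claw": 1.0},
    {"tx": -1.1, "ty": 3.0, "tz": 0, "yaw": 0, "claw": 1.0},
    {"tx": -1.1, "ty": 3.0, "tz": 0, "yaw": 0, "claw": 1.0},
    {"tx": -1.1, "ty": 3.0, "tz": 0, "yaw": 0, "claw": 1.0},
    {"tx": -1.1, "ty": 3.0, "tz": 0, "yaw": 0, "claw": 1.0},
    {"tx": -0.9, "ty": 2.8, "tz": 0, "yaw": 0, "claw": 1.0},
    {"tx": -0.3, "ty": 1.4, "tz": 0, "yaw": 0, "claw": 1.0},
    {"tx": 0, "ty": 0, "tz": -2.0, "yaw": 0, "claw": 1.0},
    {"tx": 0, "ty": 0, "tz": -2.4, "yaw": 0, "claw": 1.0},
    {"tx": 0, "ty": 0, "tz": -1.4, "yaw": 0, "claw": 1.0},
    {"tx": 0, "ty": 0, "tz": 0, "yaw": 0, "claw": 1.0},
    {"tx": 0, "ty": 0, "tz": 0, "yaw": 0, "claw": 1.0},
  ],
)

```text
time_s: 6.1
position: [0.4607, 0.096, 0.2682]
tool_rot: [[0.995, -0.098, 0.001], [-0.098, -0.995, 0.0], [0.001, -0.0, -1.0]]
ft_force: [0.6, 0.6, -0.5]
grip_width: 0.0146
gripper_force: 97.6
```

```bash
cat > o.py <<'E'
from h import *
o=env.observe();print({k:np.round(o[k],4).tolist() for k in ['time_s','position','ft_force','wrist_torque']})
E
python3 o.py
```

```text
{'time_s': 6.1, 'position': [0.4607, 0.096, 0.2682], 'ft_force': [0.6132, 0.5824, -0.5382], 'wrist_torque': [0.0086, -0.0197, 0.0272]}
```

Request:
servo_tool(
  steps=[
    {"tx": 0, "ty": 0, "tz": -0.1, "yaw": 0, "claw": 1.0},
    {"tx": 0, "ty": 0, "tz": -0.1, "yaw": 0, "claw": 1.0},
    {"tx": 0, "ty": 0, "tz": -0.1, "yaw": 0, "claw": 1.0},
    {"tx": 0, "ty": 0, "tz": -0.1, "yaw": 0, "claw": 1.0},
    {"tx": 0, "ty": 0, "tz": -0.1, "yaw": 0, "claw": 1.0},
    {"tx": 0, "ty": 0, "tz": -0.1, "yaw": 0, "claw": 1.0},
    {"tx": 0, "ty": 0, "tz": 0, "yaw": 0, "claw": 1.0},
  ],
)

```text
time_s: 6.8
position: [0.4606, 0.0959, 0.2616]
tool_rot: [[0.995, -0.098, 0.0], [-0.098, -0.995, 0.0], [-0.0, -0.0, -1.0]]
ft_force: [0.4, 0.0, -0.8]
grip_width: 0.0145
gripper_force: 97.6
```

```bash
python3 o.py
```

```text
{'time_s': 6.8, 'position': [0.4606, 0.0959, 0.2616], 'ft_force': [0.3695, 0.0117, -0.8486], 'wrist_torque': [0.0215, 0.0048, 0.0174]}
```

Request:
servo_tool(
  steps=[
    {"tx": 0, "ty": 0, "tz": -0.05, "yaw": 0, "claw": 1.0},
    {"tx": 0, "ty": 0, "tz": 0, "yaw": 0, "claw": 1.0},
  ],
)

```text
time_s: 7.0
position: [0.4606, 0.0959, 0.2614]
tool_rot: [[0.995, -0.098, 0.0], [-0.098, -0.995, -0.0], [0.0, 0.0, -1.0]]
ft_force: [-0.3, -0.2, 0.3]
grip_width: 0.0151
gripper_force: 97.7
```

Request:
servo_tool(
  steps=[
    {"tx": 0, "ty": 0, "tz": -0.05, "yaw": 0, "claw": 1.0},
    {"tx": 0, "ty": 0, "tz": 0, "yaw": 0, "claw": 1.0},
  ],
)

```text
time_s: 7.2
position: [0.4607, 0.096, 0.2612]
tool_rot: [[0.995, -0.098, 0.001], [-0.098, -0.995, -0.0], [0.001, -0.0, -1.0]]
ft_force: [-0.7, 0.0, 4.1]
grip_width: 0.0147
gripper_force: 98.3
```

```bash
python3 o.py
```

```text
{'time_s': 7.2, 'position': [0.4607, 0.096, 0.2612], 'ft_force': [-0.6828, 0.0421, 4.0737], 'wrist_torque': [-0.0627, 0.273, -0.0288]}
```

Request:
servo_tool(
  steps=[
    {"tx": 0, "ty": 0.1, "tz": 0, "yaw": 0, "claw": 1.0},
    {"tx": 0, "ty": 0.1, "tz": 0, "yaw": 0, "claw": 1.0},
    {"tx": 0, "ty": 0.1, "tz": 0, "yaw": 0, "claw": 1.0},
    {"tx": 0, "ty": 0.1, "tz": 0, "yaw": 0, "claw": 1.0},
    {"tx": 0, "ty": 0.1, "tz": 0, "yaw": 0, "claw": 1.0},
    {"tx": 0, "ty": 0.05, "tz": 0, "yaw": 0, "claw": 1.0},
  ],
)

```text
time_s: 7.8
position: [0.4609, 0.1008, 0.2612]
tool_rot: [[0.995, -0.098, 0.002], [-0.098, -0.995, -0.002], [0.002, 0.002, -1.0]]
ft_force: [-0.5, -4.3, 5.8]
grip_width: 0.0152
gripper_force: 98.6
```

Request:
servo_tool(
  steps=[
    {"tx": 0, "ty": 0.1, "tz": 0, "yaw": 0, "claw": 1.0},
    {"tx": 0, "ty": 0.05, "tz": 0, "yaw": 0, "claw": 1.0},
  ],
)

```text
time_s: 8.0
position: [0.461, 0.1022, 0.2612]
tool_rot: [[0.995, -0.098, 0.002], [-0.098, -0.995, -0.002], [0.002, 0.002, -1.0]]
ft_force: [-0.4, -4.6, 4.7]
grip_width: 0.0148
gripper_force: 98.4
```

```bash
python3 o.py
```

```text
{'time_s': 8.0, 'position': [0.461, 0.1022, 0.2612], 'ft_force': [-0.3659, -4.6053, 4.6928], 'wrist_torque': [-1.1296, 0.0321, 0.0372]}
```

Request:
servo_tool(
  steps=[
    {"tx": 0, "ty": 0.05, "tz": 0, "yaw": 0, "claw": 1.0},
    {"tx": 0, "ty": 0.05, "tz": 0, "yaw": 0, "claw": 1.0},
  ],
)

```text
time_s: 8.2
position: [0.4609, 0.1032, 0.2612]
tool_rot: [[0.995, -0.098, 0.002], [-0.098, -0.995, -0.002], [0.002, 0.002, -1.0]]
ft_force: [0.3, -2.9, 5.5]
grip_width: 0.0148
gripper_force: 98.4
```

Request:
servo_tool(
  steps=[
    {"tx": 0, "ty": 0.05, "tz": 0, "yaw": 0, "claw": 1.0},
    {"tx": 0, "ty": 0.05, "tz": 0, "yaw": 0, "claw": 1.0},
  ],
)

```text
time_s: 8.4
position: [0.461, 0.1042, 0.2612]
tool_rot: [[0.995, -0.098, 0.002], [-0.098, -0.995, -0.002], [0.002, 0.002, -1.0]]
ft_force: [-0.1, -4.4, 6.0]
grip_width: 0.0148
gripper_force: 98.5
```

```bash
python3 o.py
```

```text
{'time_s': 8.4, 'position': [0.461, 0.1042, 0.2612], 'ft_force': [-0.0735, -4.4153, 5.9812], 'wrist_torque': [-1.3722, 0.0274, -0.0352]}
```

Request:
servo_tool(
  steps=[
    {"tx": 0, "ty": 0.05, "tz": 0, "yaw": 0, "claw": 1.0},
    {"tx": 0, "ty": 0.05, "tz": 0, "yaw": 0, "claw": 1.0},
  ],
)

```text
time_s: 8.6
position: [0.461, 0.1053, 0.2612]
tool_rot: [[0.995, -0.098, 0.002], [-0.098, -0.995, -0.002], [0.002, 0.002, -1.0]]
ft_force: [-0.2, -4.7, 6.1]
grip_width: 0.0149
gripper_force: 98.5
```

Request:
servo_tool(
  steps=[
    {"tx": 0, "ty": 0.05, "tz": 0, "yaw": 0, "claw": 1.0},
  ],
)

```text
time_s: 8.7
position: [0.461, 0.1056, 0.2612]
tool_rot: [[0.995, -0.098, 0.002], [-0.098, -0.995, -0.002], [0.002, 0.002, -1.0]]
ft_force: [-0.6, -6.0, 6.2]
grip_width: 0.0147
gripper_force: 98.4
```

```bash
python3 o.py
```

```text
{'time_s': 8.7, 'position': [0.461, 0.1056, 0.2612], 'ft_force': [-0.626, -5.9574, 6.22], 'wrist_torque': [-1.5789, 0.0049, -0.0005]}
```

Request:
servo_tool(
  steps=[
    {"tx": 0, "ty": 0.05, "tz": 0, "yaw": 0, "claw": 1.0},
  ],
)

```text
time_s: 8.8
position: [0.461, 0.106, 0.2612]
tool_rot: [[0.995, -0.098, 0.002], [-0.098, -0.995, -0.003], [0.002, 0.003, -1.0]]
ft_force: [-0.1, -5.6, 6.0]
grip_width: 0.015
gripper_force: 98.5
```

```bash
python3 o.py
```

```text
{'time_s': 8.8, 'position': [0.461, 0.106, 0.2612], 'ft_force': [-0.1381, -5.6154, 6.0449], 'wrist_torque': [-1.8138, 0.0558, 0.0464]}
```

Request:
servo_tool(
  steps=[
    {"tx": 0, "ty": 0.05, "tz": 0, "yaw": 0, "claw": 1.0},
  ],
)

```text
time_s: 8.9
position: [0.461, 0.1063, 0.2612]
tool_rot: [[0.995, -0.098, 0.002], [-0.098, -0.995, -0.004], [0.002, 0.003, -1.0]]
ft_force: [0.9, -6.9, 5.1]
grip_width: 0.0146
gripper_force: 98.5
```

```bash
python3 o.py
```

```text
{'time_s': 8.9, 'position': [0.461, 0.1063, 0.2612], 'ft_force': [0.8548, -6.8614, 5.0658], 'wrist_torque': [-2.1575, 0.0194, -0.0149]}
```

The ball now touches both faces at about 6 N each, judging by the torque trend. I'll stroke at 15 mm/s and correct from the forces on each call.

Request:
servo_tool(
  steps=[
    {"tx": 0.15, "ty": -0.02, "tz": 0, "yaw": 0, "claw": 1.0},
    {"tx": 0.15, "ty": -0.02, "tz": 0, "yaw": 0, "claw": 1.0},
    {"tx": 0.15, "ty": -0.02, "tz": 0, "yaw": 0, "claw": 1.0},
    {"tx": 0.15, "ty": -0.02, "tz": 0, "yaw": 0, "claw": 1.0},
    {"tx": 0.15, "ty": -0.02, "tz": 0, "yaw": 0, "claw": 1.0},
    {"tx": 0.15, "ty": -0.02, "tz": 0, "yaw": 0, "claw": 1.0},
  ],
)

```text
time_s: 9.5
position: [0.4681, 0.1057, 0.2609]
tool_rot: [[0.995, -0.098, -0.004], [-0.098, -0.995, -0.002], [-0.004, 0.002, -1.0]]
ft_force: [-7.6, -3.9, 10.0]
grip_width: 0.0148
gripper_force: 99.3
```

```bash
python3 o.py
```

```text
{'time_s': 9.5, 'position': [0.4681, 0.1057, 0.2609], 'ft_force': [-7.6118, -3.9037, 10.014], 'wrist_torque': [-1.0, 2.233, 0.07]}
```

Request:
servo_tool(
  steps=[
    {"tx": 0.15, "ty": -0.017, "tz": 0.01, "yaw": 0, "claw": 1.0},
    {"tx": 0.15, "ty": -0.017, "tz": 0.01, "yaw": 0, "claw": 1.0},
    {"tx": 0.15, "ty": -0.017, "tz": 0.01, "yaw": 0, "claw": 1.0},
    {"tx": 0.15, "ty": -0.017, "tz": 0, "yaw": 0, "claw": 1.0},
    {"tx": 0.15, "ty": -0.017, "tz": 0, "yaw": 0, "claw": 1.0},
    {"tx": 0.15, "ty": -0.017, "tz": 0, "yaw": 0, "claw": 1.0},
    {"tx": 0.15, "ty": -0.017, "tz": 0, "yaw": 0, "claw": 1.0},
    {"tx": 0.15, "ty": -0.017, "tz": 0, "yaw": 0, "claw": 1.0},
  ],
)

```text
time_s: 10.3
position: [0.4793, 0.1047, 0.2604]
tool_rot: [[0.995, -0.098, -0.007], [-0.098, -0.995, -0.001], [-0.007, 0.002, -1.0]]
ft_force: [-7.9, -2.3, 7.2]
grip_width: 0.0149
gripper_force: 98.7
```

```bash
python3 o.py
```

```text
{'time_s': 10.3, 'position': [0.4793, 0.1047, 0.2604], 'ft_force': [-7.8759, -2.3495, 7.2435], 'wrist_torque': [-0.7609, 2.6246, 0.0369]}
```

```bash
python3 - <<'E'
from h import *
snap('side','side3'); s=V('side3')
cv2.imwrite('pics/c3.png',cv2.resize(s.p[100:300,130:350,::-1],None,fx=3,fy=3,interpolation=cv2.INTER_CUBIC))
p=np.array([.4793,.1047,.2604]);
for q in [p,p-[0,0,.1367]]:
    c=s.T[:3,:3].T@(q-s.T[:3,3]); print(c[:2]/c[2]*s.f+s.c)
E
```

```text
[210.71606419 146.68816424]
[228.06416878 230.63793242]
```

View pics/c3.png

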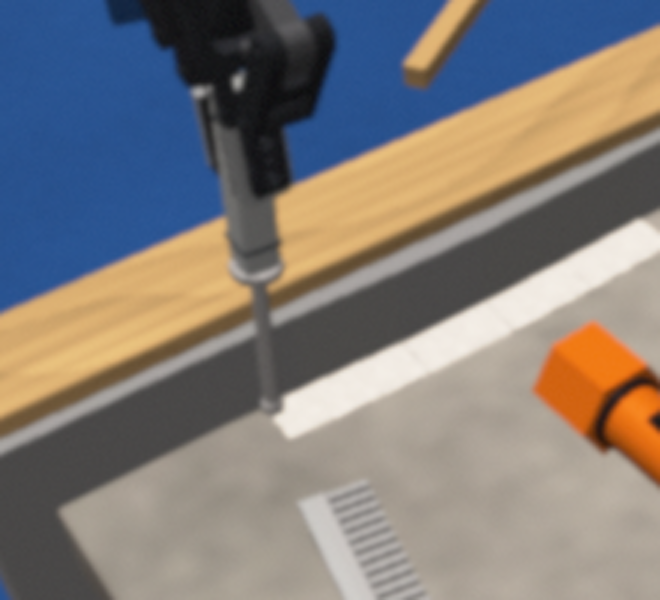

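The picture shows the ball still at the tape's near end, side pixel (220,235.7), while the upright expectation was (228,230.6). So the tool has tilted in the grip and the ball hasn't slid. I'll quantify that.

```bash
python3 - <<'E'
from h import *
s=V('side3')
print(s.pl(220,235.7,.125)+[.0018,-.0003,0])
# handle axis: collar at crop(256,270)
print(s.pl(130+256/3,100+270/3,.20)+[.0018,-.0003,0])
E
```

```text
[0.46752095 0.10278023 0.125     ]
[0.47506798 0.1034856  0.2       ]
```

Request:
servo_tool(
  steps=[
    {"tx": -0.1, "ty": 0, "tz": 0, "yaw": 0, "claw": 1.0},
    {"tx": -0.15, "ty": 0, "tz": 0, "yaw": 0, "claw": 1.0},
    {"tx": -0.15, "ty": 0, "tz": 0, "yaw": 0, "claw": 1.0},
    {"tx": -0.15, "ty": 0, "tz": 0, "yaw": 0, "claw": 1.0},
    {"tx": -0.15, "ty": 0, "tz": 0, "yaw": 0, "claw": 1.0},
    {"tx": -0.15, "ty": 0, "tz": 0, "yaw": 0, "claw": 1.0},
    {"tx": -0.15, "ty": 0, "tz": 0, "yaw": 0, "claw": 1.0},
    {"tx": -0.15, "ty": 0, "tz": 0, "yaw": 0, "claw": 1.0},
    {"tx": -0.15, "ty": 0, "tz": 0, "yaw": 0, "claw": 1.0},
    {"tx": -0.1, "ty": 0, "tz": 0, "yaw": 0, "claw": 1.0},
  ],
  newtons=35,
)

```text
time_s: 11.35
position: [0.4674, 0.1051, 0.261]
tool_rot: [[0.995, -0.098, 0.0], [-0.098, -0.995, 0.0], [0.0, -0.001, -1.0]]
ft_force: [2.3, 0.2, 0.6]
grip_width: 0.0148
gripper_force: 98.1
```

```bash
python3 - <<'E'
import o
from h import *
snap('side','side4'); s=V('side4')
cv2.imwrite('pics/c4.png',cv2.resize(s.p[100:300,130:350,::-1],None,fx=3,fy=3,interpolation=cv2.INTER_CUBIC))
p=env.observe()['position']
for q in [p,p-[0,0,.0617],p-[0,0,.1367]]:
    c=s.T[:3,:3].T@(np.array(q)-[.0018,-.0003,0]-s.T[:3,3]); print(c[:2]/c[2]*s.f+s.c)
E
```

```text
{'time_s': 11.35, 'position': [0.4674, 0.1051, 0.261], 'ft_force': [2.297, 0.1963, 0.578], 'wrist_torque': [-0.1921, -0.5595, 0.0088]}
[199.64378465 151.18028286]
[209.17320289 192.72889583]
[218.91512483 235.20403274]
```

View pics/c4.png

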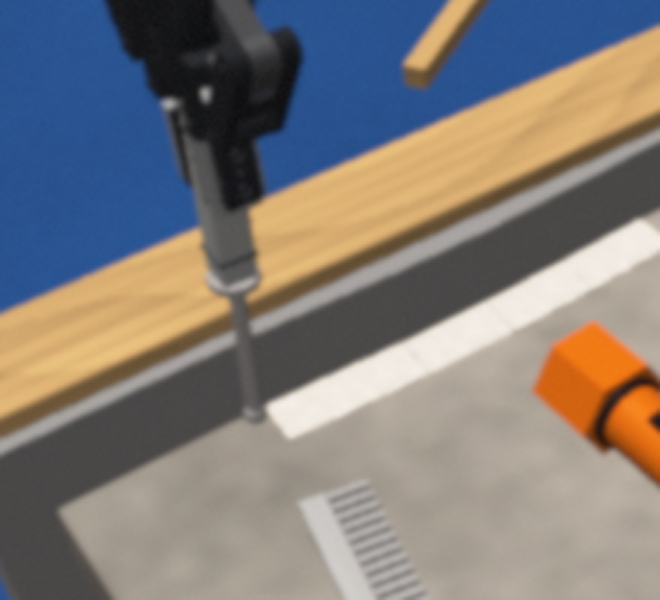

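Gripping force stayed at 98 N, and the ball slid back to just before the tape (side pixel (214,237), expected (219,235)). The tool is still tilted about 2.7°. I'll loosen the grip to about 20 N by opening slightly, press down a little, straighten, then regrip hard.

Request:
servo_tool(
  steps=[
    {"tx": 0, "ty": 0, "tz": -0.03, "yaw": 0, "claw": 1.57},
    {"tx": 0, "ty": 0, "tz": -0.03, "yaw": 0, "claw": 1.57},
    {"tx": 0, "ty": 0, "tz": 0, "yaw": 0, "claw": 1.57},
  ],
  newtons=20,
)

```text
time_s: 11.7
position: [0.4674, 0.105, 0.2605]
tool_rot: [[0.995, -0.098, -0.0], [-0.098, -0.995, 0.0], [-0.0, -0.0, -1.0]]
ft_force: [0.2, -1.1, 5.1]
grip_width: 0.016
gripper_force: 18.6
```

```bash
python3 o.py
```

```text
{'time_s': 11.7, 'position': [0.4674, 0.105, 0.2605], 'ft_force': [0.1851, -1.077, 5.1222], 'wrist_torque': [-0.2047, 0.1927, -0.0005]}
```

Request:
servo_tool(
  steps=[
    {"tx": -0.1, "ty": 0, "tz": 0, "yaw": 0, "claw": 1.57},
    {"tx": -0.1, "ty": 0, "tz": 0, "yaw": 0, "claw": 1.57},
    {"tx": -0.1, "ty": 0, "tz": 0, "yaw": 0, "claw": 1.57},
    {"tx": -0.1, "ty": 0, "tz": 0, "yaw": 0, "claw": 1.57},
    {"tx": -0.1, "ty": 0, "tz": 0, "yaw": 0, "claw": 1.57},
    {"tx": -0.1, "ty": 0, "tz": 0, "yaw": 0, "claw": 1.57},
    {"tx": -0.1, "ty": 0, "tz": 0, "yaw": 0, "claw": 1.57},
    {"tx": 0, "ty": 0, "tz": 0, "yaw": 0, "claw": 1.57},
  ],
)

```text
time_s: 12.5
position: [0.4607, 0.1051, 0.2606]
tool_rot: [[0.995, -0.098, 0.001], [-0.098, -0.995, 0.0], [0.001, -0.001, -1.0]]
ft_force: [1.3, 1.0, 4.7]
grip_width: 0.0162
gripper_force: 18.6
```

```bash
python3 - <<'E'
import o
from h import *
snap('side','side5')
p=np.array(env.observe()['position'])
# difference blobs: ball end localisation by matching ball patch from side4/side3 against side5
a=V('side4').p; b=V('side5'); t=a[222:242,206:222]; r=cv2.matchTemplate(b.p[215:260,190:240],t,cv2.TM_CCOEFF_NORMED); _,sc,_,l=cv2.minMaxLoc(r); print('ball shift px',190+l[0]-206,215+l[1]-222,sc)
t=a[188:200,198:218]; r=cv2.matchTemplate(b.p[175:215,180:235],t,cv2.TM_CCOEFF_NORMED); _,sc,_,l=cv2.minMaxLoc(r); print('collar shift',180+l[0]-198,175+l[1]-188,sc)
for q in [p-[0,0,.0617],p-[0,0,.1367]]:
    c=b.T[:3,:3].T@(q-[.0018,-.0003,0]-b.T[:3,3]); print(c[:2]/c[2]*b.f+b.c)
E
```

```text
{'time_s': 12.5, 'position': [0.4607, 0.1051, 0.2606], 'ft_force': [1.2574, 0.9513, 4.7362], 'wrist_torque': [0.0757, -0.437, -0.0299]}
ball shift px -1 0 0.987197995185852
collar shift -3 2 0.9791549444198608
[204.57180092 195.47268288]
[214.75559742 237.87713167]
```

Request:
servo_tool(
  steps=[
    {"tx": -0.1, "ty": 0, "tz": 0, "yaw": 0, "claw": 1.57},
    {"tx": -0.1, "ty": 0, "tz": 0, "yaw": 0, "claw": 1.57},
    {"tx": 0.05, "ty": 0, "tz": 0.02, "yaw": 0, "claw": 1.0},
    {"tx": 0, "ty": 0, "tz": 0, "yaw": 0, "claw": 1.0},
    {"tx": 0, "ty": 0, "tz": 0, "yaw": 0, "claw": 1.0},
  ],
  newtons=120,
)

```text
time_s: 13.05
position: [0.4591, 0.1051, 0.2608]
tool_rot: [[0.995, -0.098, 0.001], [-0.098, -0.995, 0.001], [0.0, -0.001, -1.0]]
ft_force: [0.2, 0.0, 6.0]
grip_width: 0.0145
gripper_force: 116.8
```

```bash
python3 o.py
```

```text
{'time_s': 13.05, 'position': [0.4591, 0.1051, 0.2608], 'ft_force': [0.1806, 0.0074, 5.967], 'wrist_torque': [0.1508, -0.2193, 0.0064]}
```

Request:
servo_tool(
  steps=[
    {"tx": 0, "ty": 0.05, "tz": 0.03, "yaw": 0, "claw": 1.0},
    {"tx": 0, "ty": 0.05, "tz": 0, "yaw": 0, "claw": 1.0},
    {"tx": 0, "ty": 0.05, "tz": 0, "yaw": 0, "claw": 1.0},
  ],
)

```text
time_s: 13.35
position: [0.4591, 0.106, 0.2608]
tool_rot: [[0.995, -0.098, 0.0], [-0.098, -0.995, -0.001], [0.0, 0.001, -1.0]]
ft_force: [0.9, -3.2, 4.4]
grip_width: 0.0147
gripper_force: 117.0
```

```bash
python3 o.py
```

```text
{'time_s': 13.35, 'position': [0.4591, 0.106, 0.2608], 'ft_force': [0.9291, -3.2179, 4.3727], 'wrist_torque': [-1.017, -0.2895, -0.0127]}
```

Request:
servo_tool(
  steps=[
    {"tx": 0, "ty": 0.05, "tz": 0.01, "yaw": 0, "claw": 1.0},
    {"tx": 0.1, "ty": 0, "tz": 0, "yaw": 0, "claw": 1.0},
    {"tx": 0.15, "ty": -0.01, "tz": 0, "yaw": 0, "claw": 1.0},
    {"tx": 0.15, "ty": -0.02, "tz": 0, "yaw": 0, "claw": 1.0},
    {"tx": 0.15, "ty": -0.02, "tz": 0, "yaw": 0, "claw": 1.0},
  ],
)

```text
time_s: 13.85
position: [0.4626, 0.1062, 0.2606]
tool_rot: [[0.995, -0.098, -0.006], [-0.098, -0.995, -0.001], [-0.006, 0.002, -1.0]]
ft_force: [-9.0, -4.4, 10.3]
grip_width: 0.0146
gripper_force: 117.9
```

```bash
python3 o.py
```

```text
{'time_s': 13.85, 'position': [0.4626, 0.1062, 0.2606], 'ft_force': [-8.9936, -4.3895, 10.3075], 'wrist_torque': [-1.2613, 2.4845, -0.0089]}
```

Request:
servo_tool(
  steps=[
    {"tx": 0.1, "ty": -0.02, "tz": 0.03, "yaw": 0, "claw": 1.0},
    {"tx": 0.1, "ty": -0.02, "tz": 0.03, "yaw": 0, "claw": 1.0},
    {"tx": 0.15, "ty": -0.02, "tz": 0.0, "yaw": 0, "claw": 1.0},
  ],
)

```text
time_s: 14.15
position: [0.4659, 0.1058, 0.2607]
tool_rot: [[0.995, -0.098, -0.007], [-0.098, -0.995, -0.0], [-0.007, 0.001, -1.0]]
ft_force: [-5.4, -2.9, 4.1]
grip_width: 0.0143
gripper_force: 117.4
```

```bash
python3 o.py
```

```text
{'time_s': 14.15, 'position': [0.4659, 0.1058, 0.2607], 'ft_force': [-5.3977, -2.904, 4.0945], 'wrist_torque': [-0.8691, 1.8155, 0.0527]}
```

Request:
servo_tool(
  steps=[
    {"tx": 0.15, "ty": -0.018, "tz": 0.01, "yaw": 0, "claw": 1.0},
    {"tx": 0.15, "ty": -0.018, "tz": 0, "yaw": 0, "claw": 1.0},
    {"tx": 0.15, "ty": -0.018, "tz": 0.0, "yaw": 0, "claw": 1.0},
    {"tx": 0.15, "ty": -0.018, "tz": 0, "yaw": 0, "claw": 1.0},
    {"tx": 0.15, "ty": -0.018, "tz": 0.0, "yaw": 0, "claw": 1.0},
    {"tx": 0.15, "ty": -0.018, "tz": 0, "yaw": 0, "claw": 1.0},
  ],
)

```text
time_s: 14.75
position: [0.4745, 0.1049, 0.2606]
tool_rot: [[0.995, -0.098, -0.009], [-0.098, -0.995, 0.0], [-0.009, 0.001, -1.0]]
ft_force: [-7.3, -2.8, 5.3]
grip_width: 0.0147
gripper_force: 117.6
```

```bash
cat >> o.py <<'E'
if __name__=='__main__':
    import sys
    if len(sys.argv)>1:
        n=sys.argv[1]; snap('side',n); a=V('side4').p; b=V(n); p=np.array(o['position'])
        c=b.T[:3,:3].T@(p-[.0018,-.0003,.1367]-b.T[:3,3]); e=c[:2]/c[2]*b.f+b.c; x,y=e.astype(int)
        t=a[231:241,208:219]; r=cv2.matchTemplate(b.p[y-20:y+25,x-30:x+25],t,cv2.TM_CCOEFF_NORMED); _,sc,_,l=cv2.minMaxLoc(r)
        q=np.array([x-30+l[0]-208+214,y-20+l[1]-231+237.3]); print('exp',e.round(1),'ball px',q,sc,b.pl(*q,.125)+[.0018,-.0003,0])
E
python3 o.py side6
```

```text
{'time_s': 14.75, 'position': [0.4745, 0.1049, 0.2606], 'ft_force': [-7.2971, -2.8367, 5.2915], 'wrist_torque': [-0.8292, 2.2467, -0.0121]}
exp [223.7 232.8] ball px [220.  234.3] 0.9064307808876038 [0.46891766 0.10485354 0.125     ]
```

Request:
servo_tool(
  steps=[
    {"tx": 0.15, "ty": -0.018, "tz": 0.01, "yaw": 0, "claw": 1.0},
    {"tx": 0.15, "ty": -0.018, "tz": 0.01, "yaw": 0, "claw": 1.0},
    {"tx": 0.15, "ty": -0.018, "tz": 0.0, "yaw": 0, "claw": 1.0},
    {"tx": 0.15, "ty": -0.018, "tz": 0, "yaw": 0, "claw": 1.0},
    {"tx": 0.15, "ty": -0.018, "tz": 0.0, "yaw": 0, "claw": 1.0},
    {"tx": 0.15, "ty": -0.018, "tz": 0, "yaw": 0, "claw": 1.0},
    {"tx": 0.15, "ty": -0.018, "tz": 0, "yaw": 0, "claw": 1.0},
    {"tx": 0.15, "ty": -0.018, "tz": 0, "yaw": 0, "claw": 1.0},
  ],
)

```text
time_s: 15.6
position: [0.4869, 0.1034, 0.2607]
tool_rot: [[0.995, -0.098, -0.008], [-0.098, -0.995, 0.0], [-0.008, 0.0, -1.0]]
ft_force: [-5.4, -2.4, 3.9]
grip_width: 0.0145
gripper_force: 117.4
```

```bash
python3 o.py side7
```

```text
{'time_s': 15.6, 'position': [0.4869, 0.1034, 0.2607], 'ft_force': [-5.4293, -2.422, 3.8528], 'wrist_torque': [-0.8311, 1.7839, 0.0571]}
exp [232.1 228.7] ball px [229.  229.3] 0.8911572098731995 [0.48284599 0.10445198 0.125     ]
```

Request:
servo_tool(
  steps=[
    {"tx": 0.15, "ty": -0.018, "tz": 0, "yaw": 0, "claw": 1.0},
    {"tx": 0.15, "ty": -0.018, "tz": 0, "yaw": 0, "claw": 1.0},
    {"tx": 0.15, "ty": -0.018, "tz": 0.0, "yaw": 0, "claw": 1.0},
    {"tx": 0.15, "ty": -0.018, "tz": 0, "yaw": 0, "claw": 1.0},
    {"tx": 0.15, "ty": -0.018, "tz": 0.0, "yaw": 0, "claw": 1.0},
    {"tx": 0.15, "ty": -0.018, "tz": 0, "yaw": 0, "claw": 1.0},
    {"tx": 0.15, "ty": -0.018, "tz": 0, "yaw": 0, "claw": 1.0},
    {"tx": 0.15, "ty": -0.018, "tz": 0, "yaw": 0, "claw": 1.0},
    {"tx": 0.15, "ty": -0.018, "tz": 0, "yaw": 0, "claw": 1.0},
    {"tx": 0.15, "ty": -0.018, "tz": 0, "yaw": 0, "claw": 1.0},
  ],
)

```text
time_s: 16.65
position: [0.5018, 0.1016, 0.2607]
tool_rot: [[0.995, -0.098, -0.008], [-0.098, -0.995, 0.0], [-0.008, 0.001, -1.0]]
ft_force: [-6.2, -3.1, 3.7]
grip_width: 0.0145
gripper_force: 117.4
```

```bash
python3 o.py
```

```text
{'time_s': 16.65, 'position': [0.5018, 0.1016, 0.2607], 'ft_force': [-6.1604, -3.062, 3.6929], 'wrist_torque': [-0.7821, 1.9813, 0.0134]}
```

Request:
servo_tool(
  steps=[
    {"tx": 0.15, "ty": -0.017, "tz": 0, "yaw": 0, "claw": 1.0},
    {"tx": 0.15, "ty": -0.017, "tz": 0, "yaw": 0, "claw": 1.0},
    {"tx": 0.15, "ty": -0.017, "tz": 0.0, "yaw": 0, "claw": 1.0},
    {"tx": 0.15, "ty": -0.017, "tz": 0, "yaw": 0, "claw": 1.0},
    {"tx": 0.15, "ty": -0.017, "tz": 0.0, "yaw": 0, "claw": 1.0},
    {"tx": 0.15, "ty": -0.017, "tz": 0, "yaw": 0, "claw": 1.0},
    {"tx": 0.15, "ty": -0.017, "tz": 0, "yaw": 0, "claw": 1.0},
    {"tx": 0.15, "ty": -0.017, "tz": 0, "yaw": 0, "claw": 1.0},
    {"tx": 0.15, "ty": -0.017, "tz": 0, "yaw": 0, "claw": 1.0},
    {"tx": 0.15, "ty": -0.017, "tz": 0, "yaw": 0, "claw": 1.0},
  ],
)

```text
time_s: 17.65
position: [0.5166, 0.0998, 0.2606]
tool_rot: [[0.995, -0.098, -0.009], [-0.098, -0.995, -0.0], [-0.009, 0.001, -1.0]]
ft_force: [-7.6, -2.8, 3.9]
grip_width: 0.0144
gripper_force: 117.3
```

```bash
python3 o.py
```

```text
{'time_s': 17.65, 'position': [0.5166, 0.0998, 0.2606], 'ft_force': [-7.5928, -2.8458, 3.8535], 'wrist_torque': [-1.029, 2.2106, 0.0536]}
```

Request:
servo_tool(
  steps=[
    {"tx": 0.15, "ty": -0.016, "tz": 0, "yaw": 0, "claw": 1.0},
    {"tx": 0.15, "ty": -0.016, "tz": 0, "yaw": 0, "claw": 1.0},
    {"tx": 0.15, "ty": -0.016, "tz": 0.0, "yaw": 0, "claw": 1.0},
    {"tx": 0.15, "ty": -0.016, "tz": 0, "yaw": 0, "claw": 1.0},
    {"tx": 0.15, "ty": -0.016, "tz": 0.0, "yaw": 0, "claw": 1.0},
    {"tx": 0.15, "ty": -0.016, "tz": 0, "yaw": 0, "claw": 1.0},
    {"tx": 0.15, "ty": -0.016, "tz": 0, "yaw": 0, "claw": 1.0},
    {"tx": 0.15, "ty": -0.016, "tz": 0, "yaw": 0, "claw": 1.0},
  ],
)

```text
time_s: 18.45
position: [0.5284, 0.0984, 0.2606]
tool_rot: [[0.995, -0.098, -0.009], [-0.098, -0.995, -0.0], [-0.009, 0.001, -1.0]]
ft_force: [-8.3, -4.0, 4.9]
grip_width: 0.0146
gripper_force: 117.3
```

```bash
python3 o.py
```

```text
{'time_s': 18.45, 'position': [0.5284, 0.0984, 0.2606], 'ft_force': [-8.2602, -3.9604, 4.8952], 'wrist_torque': [-1.1491, 2.4587, 0.0498]}
```

Request:
servo_tool(
  steps=[
    {"tx": 0.15, "ty": -0.02, "tz": 0.01, "yaw": 0, "claw": 1.0},
    {"tx": 0.15, "ty": -0.02, "tz": 0.01, "yaw": 0, "claw": 1.0},
    {"tx": 0.15, "ty": -0.02, "tz": 0.0, "yaw": 0, "claw": 1.0},
    {"tx": 0.15, "ty": -0.02, "tz": 0, "yaw": 0, "claw": 1.0},
    {"tx": 0.15, "ty": -0.02, "tz": 0.0, "yaw": 0, "claw": 1.0},
    {"tx": 0.15, "ty": -0.016, "tz": 0, "yaw": 0, "claw": 1.0},
    {"tx": 0.15, "ty": -0.016, "tz": 0, "yaw": 0, "claw": 1.0},
    {"tx": 0.15, "ty": -0.016, "tz": 0, "yaw": 0, "claw": 1.0},
  ],
)

```text
time_s: 19.25
position: [0.5406, 0.0968, 0.2607]
tool_rot: [[0.995, -0.098, -0.009], [-0.098, -0.995, -0.001], [-0.009, 0.001, -1.0]]
ft_force: [-7.3, -4.3, 2.6]
grip_width: 0.0144
gripper_force: 117.1
```

```bash
python3 o.py side8
```

```text
{'time_s': 19.25, 'position': [0.5406, 0.0968, 0.2607], 'ft_force': [-7.3389, -4.2713, 2.5929], 'wrist_torque': [-1.1774, 2.2318, 0.0171]}
exp [267.4 212.3] ball px [264.  213.3] 0.8669412732124329 [0.53544572 0.09751988 0.125     ]
```

Request:
servo_tool(
  steps=[
    {"tx": 0.15, "ty": -0.017, "tz": 0, "yaw": 0, "claw": 1.0},
    {"tx": 0.15, "ty": -0.017, "tz": 0, "yaw": 0, "claw": 1.0},
    {"tx": 0.15, "ty": -0.017, "tz": 0.0, "yaw": 0, "claw": 1.0},
    {"tx": 0.15, "ty": -0.017, "tz": 0, "yaw": 0, "claw": 1.0},
    {"tx": 0.15, "ty": -0.017, "tz": 0.0, "yaw": 0, "claw": 1.0},
    {"tx": 0.15, "ty": -0.016, "tz": 0, "yaw": 0, "claw": 1.0},
    {"tx": 0.15, "ty": -0.016, "tz": 0, "yaw": 0, "claw": 1.0},
    {"tx": 0.15, "ty": -0.016, "tz": 0, "yaw": 0, "claw": 1.0},
  ],
)

```text
time_s: 20.1
position: [0.5528, 0.0955, 0.2607]
tool_rot: [[0.995, -0.098, -0.008], [-0.098, -0.995, -0.0], [-0.008, 0.001, -1.0]]
ft_force: [-7.3, -4.4, 2.4]
grip_width: 0.0143
gripper_force: 117.1
```

```bash
python3 o.py
```

```text
{'time_s': 20.1, 'position': [0.5528, 0.0955, 0.2607], 'ft_force': [-7.2987, -4.4405, 2.419], 'wrist_torque': [-1.118, 2.0043, 0.0499]}
```

Request:
servo_tool(
  steps=[
    {"tx": 0.15, "ty": -0.015, "tz": 0, "yaw": 0, "claw": 1.0},
    {"tx": 0.15, "ty": -0.015, "tz": 0, "yaw": 0, "claw": 1.0},
    {"tx": 0.15, "ty": -0.015, "tz": 0.0, "yaw": 0, "claw": 1.0},
    {"tx": 0.15, "ty": -0.015, "tz": 0, "yaw": 0, "claw": 1.0},
    {"tx": 0.15, "ty": -0.015, "tz": 0.0, "yaw": 0, "claw": 1.0},
    {"tx": 0.15, "ty": -0.015, "tz": 0, "yaw": 0, "claw": 1.0},
    {"tx": 0.15, "ty": -0.015, "tz": 0, "yaw": 0, "claw": 1.0},
    {"tx": 0.15, "ty": -0.015, "tz": 0, "yaw": 0, "claw": 1.0},
  ],
)

```text
time_s: 20.9
position: [0.5648, 0.0943, 0.2607]
tool_rot: [[0.995, -0.098, -0.008], [-0.098, -0.995, -0.0], [-0.008, 0.001, -1.0]]
ft_force: [-6.7, -4.3, 3.5]
grip_width: 0.0147
gripper_force: 117.1
```

```bash
python3 o.py
```

```text
{'time_s': 20.9, 'position': [0.5648, 0.0943, 0.2607], 'ft_force': [-6.7486, -4.2666, 3.4592], 'wrist_torque': [-1.1554, 1.9777, 0.056]}
```

Request:
servo_tool(
  steps=[
    {"tx": 0.15, "ty": -0.014, "tz": 0, "yaw": 0, "claw": 1.0},
    {"tx": 0.15, "ty": -0.014, "tz": 0, "yaw": 0, "claw": 1.0},
    {"tx": 0.15, "ty": -0.014, "tz": 0.0, "yaw": 0, "claw": 1.0},
    {"tx": 0.15, "ty": -0.014, "tz": 0, "yaw": 0, "claw": 1.0},
    {"tx": 0.15, "ty": -0.014, "tz": 0.0, "yaw": 0, "claw": 1.0},
    {"tx": 0.15, "ty": -0.013, "tz": 0, "yaw": 0, "claw": 1.0},
    {"tx": 0.15, "ty": -0.013, "tz": 0, "yaw": 0, "claw": 1.0},
    {"tx": 0.15, "ty": -0.013, "tz": 0, "yaw": 0, "claw": 1.0},
  ],
)

```text
time_s: 21.7
position: [0.5768, 0.0932, 0.2607]
tool_rot: [[0.995, -0.098, -0.009], [-0.098, -0.995, -0.001], [-0.009, 0.001, -1.0]]
ft_force: [-8.3, -4.5, 2.4]
grip_width: 0.0141
gripper_force: 117.1
```

```bash
python3 o.py
```

```text
{'time_s': 21.7, 'position': [0.5768, 0.0932, 0.2607], 'ft_force': [-8.3107, -4.5262, 2.4342], 'wrist_torque': [-1.2168, 2.0677, 0.0442]}
```

Request:
servo_tool(
  steps=[
    {"tx": 0.15, "ty": -0.013, "tz": 0, "yaw": 0, "claw": 1.0},
    {"tx": 0.15, "ty": -0.013, "tz": 0, "yaw": 0, "claw": 1.0},
    {"tx": 0.15, "ty": -0.013, "tz": 0.0, "yaw": 0, "claw": 1.0},
    {"tx": 0.15, "ty": -0.013, "tz": 0, "yaw": 0, "claw": 1.0},
    {"tx": 0.15, "ty": -0.013, "tz": 0.0, "yaw": 0, "claw": 1.0},
    {"tx": 0.15, "ty": -0.013, "tz": 0, "yaw": 0, "claw": 1.0},
    {"tx": 0.15, "ty": -0.013, "tz": 0, "yaw": 0, "claw": 1.0},
    {"tx": 0.15, "ty": -0.013, "tz": 0, "yaw": 0, "claw": 1.0},
  ],
)

```text
time_s: 22.5
position: [0.5889, 0.0921, 0.2607]
tool_rot: [[0.995, -0.098, -0.008], [-0.098, -0.995, -0.001], [-0.008, 0.002, -1.0]]
ft_force: [-6.6, -4.1, 3.5]
grip_width: 0.0145
gripper_force: 117.1
```

```bash
python3 o.py
```

```text
{'time_s': 22.5, 'position': [0.5889, 0.0921, 0.2607], 'ft_force': [-6.6352, -4.1452, 3.4658], 'wrist_torque': [-1.2168, 1.9559, 0.0558]}
```

Request:
servo_tool(
  steps=[
    {"tx": 0.15, "ty": -0.013, "tz": 0, "yaw": 0, "claw": 1.0},
    {"tx": 0.15, "ty": -0.013, "tz": 0, "yaw": 0, "claw": 1.0},
    {"tx": 0.15, "ty": -0.013, "tz": 0.0, "yaw": 0, "claw": 1.0},
    {"tx": 0.15, "ty": -0.013, "tz": 0, "yaw": 0, "claw": 1.0},
    {"tx": 0.15, "ty": -0.012, "tz": 0.0, "yaw": 0, "claw": 1.0},
    {"tx": 0.15, "ty": -0.012, "tz": 0, "yaw": 0, "claw": 1.0},
    {"tx": 0.15, "ty": -0.012, "tz": 0, "yaw": 0, "claw": 1.0},
    {"tx": 0.15, "ty": -0.012, "tz": 0, "yaw": 0, "claw": 1.0},
    {"tx": 0.15, "ty": -0.012, "tz": 0, "yaw": 0, "claw": 1.0},
    {"tx": 0.15, "ty": -0.012, "tz": 0, "yaw": 0, "claw": 1.0},
  ],
)

```text
time_s: 23.5
position: [0.6042, 0.091, 0.2608]
tool_rot: [[0.995, -0.098, -0.007], [-0.098, -0.995, -0.0], [-0.007, 0.001, -1.0]]
ft_force: [-5.8, -3.4, 1.9]
grip_width: 0.0148
gripper_force: 117.2
```

```bash
python3 o.py side9
```

```text
{'time_s': 23.5, 'position': [0.6042, 0.091, 0.2608], 'ft_force': [-5.773, -3.3668, 1.9409], 'wrist_torque': [-0.9905, 1.5906, 0.0148]}
exp [305.7 193.3] ball px [303.  194.3] 0.8988432288169861 [0.59939972 0.09113343 0.125     ]
```

Request:
servo_tool(
  steps=[
    {"tx": 0.15, "ty": -0.012, "tz": 0, "yaw": 0, "claw": 1.0},
    {"tx": 0.15, "ty": -0.012, "tz": 0, "yaw": 0, "claw": 1.0},
    {"tx": 0.15, "ty": -0.012, "tz": 0.0, "yaw": 0, "claw": 1.0},
    {"tx": 0.15, "ty": -0.012, "tz": 0, "yaw": 0, "claw": 1.0},
    {"tx": 0.15, "ty": -0.012, "tz": 0.0, "yaw": 0, "claw": 1.0},
    {"tx": 0.15, "ty": -0.012, "tz": 0, "yaw": 0, "claw": 1.0},
    {"tx": 0.15, "ty": -0.012, "tz": 0, "yaw": 0, "claw": 1.0},
    {"tx": 0.15, "ty": -0.012, "tz": 0, "yaw": 0, "claw": 1.0},
  ],
)

```text
time_s: 24.35
position: [0.6164, 0.0902, 0.2608]
tool_rot: [[0.995, -0.098, -0.007], [-0.098, -0.995, 0.0], [-0.007, 0.0, -1.0]]
ft_force: [-4.7, -2.5, 2.2]
grip_width: 0.0144
gripper_force: 117.2
```

```bash
python3 o.py
```

```text
{'time_s': 24.35, 'position': [0.6164, 0.0902, 0.2608], 'ft_force': [-4.7332, -2.4586, 2.1516], 'wrist_torque': [-0.8385, 1.4695, -0.0071]}
```

Request:
servo_tool(
  steps=[
    {"tx": 0.15, "ty": -0.007, "tz": -0.01, "yaw": 0, "claw": 1.0},
    {"tx": 0.15, "ty": -0.007, "tz": 0, "yaw": 0, "claw": 1.0},
    {"tx": 0.15, "ty": -0.007, "tz": 0.0, "yaw": 0, "claw": 1.0},
    {"tx": 0.15, "ty": -0.007, "tz": 0, "yaw": 0, "claw": 1.0},
    {"tx": 0.15, "ty": -0.007, "tz": 0.0, "yaw": 0, "claw": 1.0},
    {"tx": 0.15, "ty": -0.007, "tz": 0, "yaw": 0, "claw": 1.0},
    {"tx": 0.15, "ty": -0.007, "tz": 0, "yaw": 0, "claw": 1.0},
    {"tx": 0.15, "ty": -0.007, "tz": 0, "yaw": 0, "claw": 1.0},
  ],
)

```text
time_s: 25.15
position: [0.6283, 0.0896, 0.2607]
tool_rot: [[0.995, -0.098, -0.007], [-0.098, -0.995, 0.0], [-0.007, 0.001, -1.0]]
ft_force: [-5.1, -3.2, 3.4]
grip_width: 0.0145
gripper_force: 117.3
```

```bash
python3 o.py
```

```text
{'time_s': 25.15, 'position': [0.6283, 0.0896, 0.2607], 'ft_force': [-5.0564, -3.2383, 3.3973], 'wrist_torque': [-0.8929, 1.7111, 0.0256]}
```

Request:
servo_tool(
  steps=[
    {"tx": 0.15, "ty": -0.008, "tz": 0, "yaw": 0, "claw": 1.0},
    {"tx": 0.15, "ty": -0.008, "tz": 0, "yaw": 0, "claw": 1.0},
    {"tx": 0.15, "ty": -0.008, "tz": 0.0, "yaw": 0, "claw": 1.0},
    {"tx": 0.15, "ty": -0.008, "tz": 0, "yaw": 0, "claw": 1.0},
    {"tx": 0.15, "ty": -0.008, "tz": 0.0, "yaw": 0, "claw": 1.0},
    {"tx": 0.15, "ty": -0.008, "tz": 0, "yaw": 0, "claw": 1.0},
  ],
)

```text
time_s: 25.75
position: [0.6373, 0.0891, 0.2608]
tool_rot: [[0.995, -0.098, -0.007], [-0.098, -0.995, 0.0], [-0.007, 0.001, -1.0]]
ft_force: [-5.4, -2.2, 3.3]
grip_width: 0.015
gripper_force: 117.3
```

```bash
python3 o.py
```

```text
{'time_s': 25.75, 'position': [0.6373, 0.0891, 0.2608], 'ft_force': [-5.3507, -2.1771, 3.2693], 'wrist_torque': [-0.8698, 1.5728, 0.0348]}
```

Request:
servo_tool(
  steps=[
    {"tx": 0.15, "ty": -0.005, "tz": 0, "yaw": 0, "claw": 1.0},
    {"tx": 0.15, "ty": -0.005, "tz": 0, "yaw": 0, "claw": 1.0},
    {"tx": 0.15, "ty": -0.005, "tz": 0.0, "yaw": 0, "claw": 1.0},
    {"tx": 0.15, "ty": -0.005, "tz": 0, "yaw": 0, "claw": 1.0},
    {"tx": 0.15, "ty": -0.005, "tz": 0.0, "yaw": 0, "claw": 1.0},
    {"tx": 0.15, "ty": -0.005, "tz": 0, "yaw": 0, "claw": 1.0},
    {"tx": 0.15, "ty": -0.005, "tz": 0, "yaw": 0, "claw": 1.0},
    {"tx": 0.15, "ty": -0.005, "tz": 0, "yaw": 0, "claw": 1.0},
  ],
)

```text
time_s: 26.55
position: [0.6493, 0.0886, 0.2607]
tool_rot: [[0.995, -0.098, -0.007], [-0.098, -0.995, -0.0], [-0.007, 0.001, -1.0]]
ft_force: [-6.1, -3.0, 4.2]
grip_width: 0.0148
gripper_force: 117.3
```

```bash
python3 o.py
```

```text
{'time_s': 26.55, 'position': [0.6493, 0.0886, 0.2607], 'ft_force': [-6.0585, -2.975, 4.2202], 'wrist_torque': [-0.8862, 1.6309, 0.0449]}
```

Request:
servo_tool(
  steps=[
    {"tx": 0.15, "ty": -0.004, "tz": 0, "yaw": 0, "claw": 1.0},
    {"tx": 0.15, "ty": -0.004, "tz": 0, "yaw": 0, "claw": 1.0},
    {"tx": 0.15, "ty": -0.004, "tz": 0.0, "yaw": 0, "claw": 1.0},
    {"tx": 0.15, "ty": -0.004, "tz": 0, "yaw": 0, "claw": 1.0},
    {"tx": 0.15, "ty": -0.004, "tz": 0.0, "yaw": 0, "claw": 1.0},
    {"tx": 0.15, "ty": -0.004, "tz": 0, "yaw": 0, "claw": 1.0},
  ],
)

```text
time_s: 27.15
position: [0.6582, 0.0883, 0.2607]
tool_rot: [[0.995, -0.098, -0.007], [-0.098, -0.995, -0.0], [-0.007, 0.001, -1.0]]
ft_force: [-5.9, -3.4, 2.7]
grip_width: 0.0147
gripper_force: 117.4
```

```bash
python3 o.py side10
```

```text
{'time_s': 27.15, 'position': [0.6582, 0.0883, 0.2607], 'ft_force': [-5.9333, -3.4331, 2.6944], 'wrist_torque': [-1.0534, 1.852, 0.0375]}
exp [335.1 177.4] ball px [332.  178.3] 0.8786424994468689 [0.65281844 0.08909096 0.125     ]
```

Request:
servo_tool(
  steps=[
    {"tx": 0.15, "ty": -0.004, "tz": 0, "yaw": 0, "claw": 1.0},
    {"tx": 0.15, "ty": -0.004, "tz": 0, "yaw": 0, "claw": 1.0},
    {"tx": 0.15, "ty": -0.004, "tz": 0.0, "yaw": 0, "claw": 1.0},
    {"tx": 0.15, "ty": -0.004, "tz": 0, "yaw": 0, "claw": 1.0},
    {"tx": 0.15, "ty": -0.004, "tz": 0.0, "yaw": 0, "claw": 1.0},
    {"tx": 0.15, "ty": -0.004, "tz": 0, "yaw": 0, "claw": 1.0},
    {"tx": 0.15, "ty": -0.004, "tz": 0, "yaw": 0, "claw": 1.0},
    {"tx": 0.15, "ty": -0.004, "tz": 0, "yaw": 0, "claw": 1.0},
  ],
)

```text
time_s: 28.0
position: [0.6702, 0.0879, 0.2607]
tool_rot: [[0.995, -0.098, -0.008], [-0.098, -0.995, -0.0], [-0.008, 0.001, -1.0]]
ft_force: [-6.2, -3.9, 3.7]
grip_width: 0.0147
gripper_force: 117.3
```

```bash
python3 o.py
```

```text
{'time_s': 28.0, 'position': [0.6702, 0.0879, 0.2607], 'ft_force': [-6.1904, -3.9349, 3.662], 'wrist_torque': [-1.17, 1.9615, 0.056]}
```

Request:
servo_tool(
  steps=[
    {"tx": 0.15, "ty": -0.004, "tz": 0, "yaw": 0, "claw": 1.0},
    {"tx": 0.15, "ty": -0.004, "tz": 0, "yaw": 0, "claw": 1.0},
    {"tx": 0.15, "ty": -0.004, "tz": 0.0, "yaw": 0, "claw": 1.0},
    {"tx": 0.15, "ty": -0.004, "tz": 0, "yaw": 0, "claw": 1.0},
    {"tx": 0.15, "ty": -0.004, "tz": 0.0, "yaw": 0, "claw": 1.0},
    {"tx": 0.15, "ty": -0.004, "tz": 0, "yaw": 0, "claw": 1.0},
    {"tx": 0.15, "ty": -0.004, "tz": 0, "yaw": 0, "claw": 1.0},
    {"tx": 0.15, "ty": -0.004, "tz": 0, "yaw": 0, "claw": 1.0},
  ],
)

```text
time_s: 28.8
position: [0.682, 0.0874, 0.2607]
tool_rot: [[0.995, -0.099, -0.008], [-0.099, -0.995, -0.001], [-0.008, 0.002, -1.0]]
ft_force: [-7.4, -4.4, 3.8]
grip_width: 0.0144
gripper_force: 117.3
```

```bash
python3 o.py side11
```

```text
{'time_s': 28.8, 'position': [0.682, 0.0874, 0.2607], 'ft_force': [-7.436, -4.3606, 3.8144], 'wrist_torque': [-1.3543, 2.2179, 0.0145]}
exp [347.3 170.7] ball px [345.  171.3] 0.8876475691795349 [0.67761213 0.08785027 0.125     ]
```

Request:
servo_tool(
  steps=[
    {"tx": 0.15, "ty": -0.006, "tz": 0, "yaw": 0, "claw": 1.0},
    {"tx": 0.1, "ty": -0.004, "tz": 0, "yaw": 0, "claw": 1.0},
    {"tx": -0.1, "ty": -0.15, "tz": 0.2, "yaw": 0, "claw": 1.0},
    {"tx": -0.1, "ty": -0.4, "tz": 0.4, "yaw": 0, "claw": 1.0},
    {"tx": 0, "ty": -0.8, "tz": 0.6, "yaw": 0, "claw": 1.0},
    {"tx": 0, "ty": -0.3, "tz": 0.3, "yaw": 0, "claw": 1.0},
    {"tx": 0, "ty": 0, "tz": 0, "yaw": 0, "claw": 1.0},
  ],
)

```text
time_s: 29.55
position: [0.6848, 0.0706, 0.2776]
tool_rot: [[0.995, -0.099, 0.001], [-0.099, -0.995, 0.0], [0.001, -0.0, -1.0]]
ft_force: [1.2, 0.0, -0.4]
grip_width: 0.0141
gripper_force: 117.1
```

```bash
python3 - <<'E'
from h import *
o=env.observe();print({k:np.round(o[k],4).tolist() for k in ['time_s','position','ft_force','wrist_torque']})
snap('side','side12'); a=V('side11').p; b=V('side12'); p=np.array(o['position'])
x,y=345,171
t=a[y-6:y+4,x-6:x+5]
c=b.T[:3,:3].T@(p-[.0018,-.0003,.1362]-b.T[:3,3]); e=c[:2]/c[2]*b.f+b.c; ex,ey=e.astype(int)
r=cv2.matchTemplate(b.p[ey-20:ey+22,ex-22:ex+22],t,cv2.TM_CCOEFF_NORMED); _,sc,_,l=cv2.minMaxLoc(r)
q=np.array([ex-22+l[0]+6,ey-20+l[1]+6.3]); print(e,q,sc,b.pl(*q,p[2]-.136)+[.0018,-.0003,0])
cv2.imwrite('pics/c12.png',cv2.resize(b.p[40:200,280:420,::-1],None,fx=3.7,fy=3.7,interpolation=cv2.INTER_CUBIC))
E
```

```text
{'time_s': 29.55, 'position': [0.6848, 0.0706, 0.2776], 'ft_force': [1.1561, 0.0116, -0.3575], 'wrist_torque': [0.0139, -0.0547, 0.0232]}
[357.28706615 166.1382643 ] [356.  166.3] 0.9486165046691895 [0.68294991 0.07143956 0.14164178]
```

View pics/c12.png

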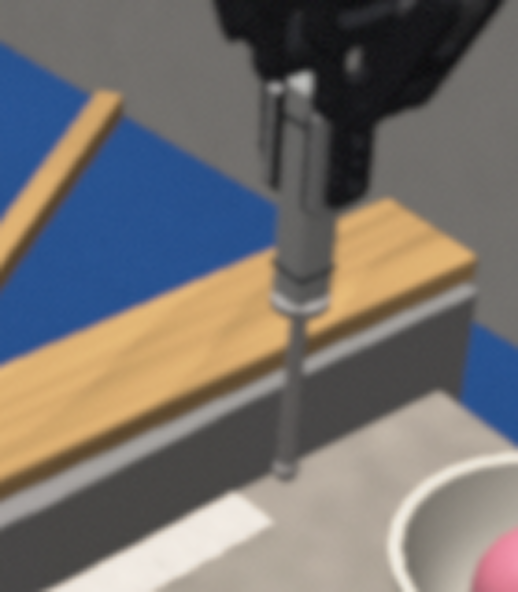

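The tool now hangs nearly straight in free air: ball at (356,166), about 2 mm off axis, or 0.8°. It is past the far tape end, and the wall and bowl look untouched. Now I'll return to the clip, high over everything.

Request:
servo_tool(
  steps=[
    {"tx": -0.5, "ty": 0, "tz": 2.0, "yaw": 0, "claw": 1.0},
    {"tx": -1.0, "ty": 0, "tz": 3.0, "yaw": 0, "claw": 1.0},
    {"tx": -1.5, "ty": 0, "tz": 2.5, "yaw": 0, "claw": 1.0},
    {"tx": -1.5, "ty": -1.0, "tz": 0, "yaw": 0, "claw": 1.0},
    {"tx": -1.5, "ty": -2.0, "tz": 0, "yaw": 0, "claw": 1.0},
    {"tx": -1.5, "ty": -2.0, "tz": 0, "yaw": 0, "claw": 1.0},
    {"tx": -1.5, "ty": -2.0, "tz": 0, "yaw": 0, "claw": 1.0},
    {"tx": -1.5, "ty": -2.5, "tz": 0, "yaw": 0, "claw": 1.0},
    {"tx": -1.2, "ty": -2.5, "tz": 0, "yaw": 0, "claw": 1.0},
    {"tx": -0.5, "ty": -3.0, "tz": 0, "yaw": 0, "claw": 1.0},
    {"tx": 0, "ty": -3.0, "tz": 0, "yaw": 0, "claw": 1.0},
    {"tx": 0, "ty": -3.0, "tz": 0, "yaw": 0, "claw": 1.0},
    {"tx": 0, "ty": -3.0, "tz": 0, "yaw": 0, "claw": 1.0},
    {"tx": 0, "ty": -2.0, "tz": 0, "yaw": 0, "claw": 1.0},
    {"tx": 0, "ty": 0, "tz": 0, "yaw": 0, "claw": 1.0},
  ],
)

```text
time_s: 31.1
position: [0.5624, -0.1909, 0.3512]
tool_rot: [[0.995, -0.101, -0.001], [-0.101, -0.995, 0.0], [-0.001, -0.0, -1.0]]
ft_force: [-0.1, 0.6, -3.0]
grip_width: 0.0144
gripper_force: 117.2
```

```bash
python3 o.py
```

```text
{'time_s': 31.1, 'position': [0.5624, -0.1909, 0.3512], 'ft_force': [-0.1218, 0.5721, -3.0352], 'wrist_torque': [0.0503, -0.0444, 0.0316]}
```

Request:
servo_tool(
  steps=[
    {"tx": 0, "ty": 0, "tz": -2.0, "yaw": 0, "claw": 1.0},
    {"tx": 0, "ty": 0, "tz": -3.0, "yaw": 0, "claw": 1.0},
    {"tx": 0, "ty": 0, "tz": -3.0, "yaw": 0, "claw": 1.0},
    {"tx": 0, "ty": 0, "tz": -3.0, "yaw": 0, "claw": 1.0},
    {"tx": 0, "ty": 0, "tz": -3.0, "yaw": 0, "claw": 1.0},
    {"tx": 0, "ty": 0, "tz": -2.0, "yaw": 0, "claw": 1.0},
    {"tx": 0, "ty": 0, "tz": -0.9, "yaw": 0, "claw": 1.0},
    {"tx": 0, "ty": 0, "tz": 0, "yaw": 0, "claw": 1.0},
    {"tx": 0, "ty": 0, "tz": 0, "yaw": 0, "claw": 1.0},
  ],
)

```text
time_s: 32.0
position: [0.563, -0.1886, 0.1841]
tool_rot: [[0.995, -0.098, 0.002], [-0.098, -0.995, -0.001], [0.002, 0.001, -1.0]]
ft_force: [-0.2, 0.0, -1.6]
grip_width: 0.0145
gripper_force: 117.2
```

```bash
python3 - <<'E'
import o
from h import *
snap('side','side13'); a=V('side2').p; b=V('side13'); p=np.array(env.observe()['position'])
def proj(q): c=b.T[:3,:3].T@(q-b.T[:3,3]); return c[:2]/c[2]*b.f+b.c
p2=np.array([.5614,-.1894,.1805])
for n,h,w in [('ball',.1367,(366,381,422,438)),('collar',.0617,(330,354,430,455))]:
    t=a[w[0]:w[1],w[2]:w[3]]; r=cv2.matchTemplate(b.p[w[0]-15:w[1]+15,w[2]-15:w[3]+15],t,cv2.TM_CCOEFF_NORMED); _,sc,_,l=cv2.minMaxLoc(r)
    R=r[max(l[1]-1,0):l[1]+2,max(l[0]-1,0):l[0]+2]; sub=[]
    for m in (R[1],R[:,1]): sub.append((m[0]-m[2])/2/(m[0]-2*m[1]+m[2]))
    d=np.array(l)-15+sub; print(n,sc,'shift',d,'expected',proj(p-[0,0,h])-proj(p2-[0,0,h]))
    u=proj(p2-[0,0,h])+d; print(' xy dev', b.pl(*u,p[2]-h)-(p-[0,0,h]))
E
```

```text
{'time_s': 32.0, 'position': [0.563, -0.1886, 0.1841], 'ft_force': [-0.233, 0.0421, -1.6015], 'wrist_torque': [-0.0103, -0.0047, -0.0554]}
ball 0.9986189007759094 shift [-0.01111501 -1.001238  ] expected [ 1.00892665 -2.6747091 ]
 xy dev [-2.63074388e-03 -6.14109305e-04  2.77555756e-17]
collar 0.9723665714263916 shift [ 0.68351728 -2.4660987 ] expected [ 1.15157676 -3.05718399]
 xy dev [-0.00096646 -0.00013298  0.        ]
```

Request:
servo_tool(
  steps=[
    {"tx": 0, "ty": 0, "tz": -0.2, "yaw": 0, "claw": 1.0},
    {"tx": 0.05, "ty": 0.5, "tz": 0, "yaw": 0, "claw": 1.0},
    {"tx": 0.05, "ty": 0.5, "tz": 0, "yaw": 0, "claw": 1.0},
    {"tx": 0.05, "ty": 0.5, "tz": 0, "yaw": 0, "claw": 1.0},
    {"tx": 0.05, "ty": 0.5, "tz": 0, "yaw": 0, "claw": 1.0},
    {"tx": 0.03, "ty": 0.3, "tz": 0, "yaw": 0, "claw": 1.0},
    {"tx": 0.03, "ty": 0.3, "tz": 0, "yaw": 0, "claw": 1.0},
    {"tx": 0.03, "ty": 0.3, "tz": 0, "yaw": 0, "claw": 1.0},
    {"tx": 0.03, "ty": 0.3, "tz": 0, "yaw": 0, "claw": 1.0},
  ],
)

```text
time_s: 32.95
position: [0.5658, -0.1566, 0.1809]
tool_rot: [[0.995, -0.098, -0.0], [-0.098, -0.995, 0.0], [-0.0, 0.0, -1.0]]
ft_force: [0.1, 1.2, -1.2]
grip_width: 0.0144
gripper_force: 117.2
```

```bash
python3 o.py
```

```text
{'time_s': 32.95, 'position': [0.5658, -0.1566, 0.1809], 'ft_force': [0.1074, 1.1835, -1.1687], 'wrist_torque': [0.0221, 0.0612, -0.0106]}
```

Request:
servo_tool(
  steps=[
    {"tx": 0.03, "ty": 0.3, "tz": 0, "yaw": 0, "claw": 1.0},
    {"tx": 0.03, "ty": 0.3, "tz": 0, "yaw": 0, "claw": 1.0},
    {"tx": 0, "ty": 0, "tz": 0, "yaw": 0, "claw": 1.0},
  ],
)

```text
time_s: 33.25
position: [0.5665, -0.1505, 0.181]
tool_rot: [[0.995, -0.098, 0.0], [-0.098, -0.995, -0.0], [0.0, 0.0, -1.0]]
ft_force: [0.4, -0.1, -0.9]
grip_width: 0.0146
gripper_force: 117.2
```

```bash
python3 o.py
```

```text
{'time_s': 33.25, 'position': [0.5665, -0.1505, 0.181], 'ft_force': [0.3727, -0.1368, -0.9355], 'wrist_torque': [-0.048, -0.1317, 0.0148]}
```

Request:
servo_tool(
  steps=[
    {"tx": 0.03, "ty": 0.3, "tz": 0.03, "yaw": 0, "claw": 1.0},
    {"tx": 0.02, "ty": 0.2, "tz": 0, "yaw": 0, "claw": 1.0},
    {"tx": 0, "ty": 0, "tz": 0, "yaw": 0, "claw": 1.0},
  ],
)

```text
time_s: 33.55
position: [0.5669, -0.1455, 0.1813]
tool_rot: [[0.995, -0.098, 0.0], [-0.098, -0.995, 0.0], [0.0, -0.0, -1.0]]
ft_force: [0.8, -1.0, -1.3]
grip_width: 0.0145
gripper_force: 117.3
```

```bash
python3 o.py
```

```text
{'time_s': 33.55, 'position': [0.5669, -0.1455, 0.1813], 'ft_force': [0.8321, -0.9695, -1.2671], 'wrist_torque': [-0.1425, -0.0578, -0.0285]}
```

Request:
servo_tool(
  steps=[
    {"tx": 0.02, "ty": 0.2, "tz": 0, "yaw": 0, "claw": 1.0},
    {"tx": 0.01, "ty": 0.1, "tz": 0, "yaw": 0, "claw": 1.0},
    {"tx": 0, "ty": 0, "tz": 0, "yaw": 0, "claw": 1.0},
  ],
)

```text
time_s: 33.85
position: [0.5672, -0.1424, 0.1812]
tool_rot: [[0.995, -0.098, 0.0], [-0.098, -0.995, 0.0], [0.0, -0.0, -1.0]]
ft_force: [0.8, 0.3, -2.2]
grip_width: 0.0148
gripper_force: 117.3
```

```bash
python3 o.py
```

```text
{'time_s': 33.85, 'position': [0.5672, -0.1424, 0.1812], 'ft_force': [0.8056, 0.2666, -2.1925], 'wrist_torque': [0.1236, -0.2747, 0.0027]}
```

Request:
servo_tool(
  steps=[
    {"tx": 0, "ty": 0.1, "tz": 0, "yaw": 0, "claw": 1.0},
    {"tx": 0, "ty": 0.05, "tz": 0, "yaw": 0, "claw": 1.0},
  ],
)

```text
time_s: 34.05
position: [0.5673, -0.1417, 0.1812]
tool_rot: [[0.995, -0.098, 0.0], [-0.098, -0.995, -0.001], [0.001, 0.001, -1.0]]
ft_force: [1.0, -4.0, -3.4]
grip_width: 0.0148
gripper_force: 117.1
```

```bash
python3 o.py
```

```text
{'time_s': 34.05, 'position': [0.5673, -0.1417, 0.1812], 'ft_force': [1.0127, -3.9703, -3.4346], 'wrist_torque': [-0.8983, -0.3453, 0.0434]}
```

Request:
servo_tool(
  steps=[
    {"tx": 0, "ty": 0.1, "tz": 0, "yaw": 0, "claw": 1.0},
    {"tx": 0, "ty": 0, "tz": 0, "yaw": 0, "claw": 1.0},
  ],
)

```text
time_s: 34.25
position: [0.5674, -0.1414, 0.1813]
tool_rot: [[0.995, -0.099, 0.001], [-0.099, -0.995, -0.003], [0.001, 0.003, -1.0]]
ft_force: [1.8, -6.1, -3.6]
grip_width: 0.0146
gripper_force: 117.0
```

```bash
python3 o.py
```

```text
{'time_s': 34.25, 'position': [0.5674, -0.1414, 0.1813], 'ft_force': [1.7823, -6.1485, -3.5924], 'wrist_torque': [-1.409, -0.4147, 0.0073]}
```

Home against the stop at 6 N. I'll relax y and lower until the collar rests.

Request:
servo_tool(
  steps=[
    {"tx": 0, "ty": -0.1, "tz": -0.03, "yaw": 0, "claw": 1.0},
    {"tx": 0, "ty": -0.05, "tz": -0.04, "yaw": 0, "claw": 1.0},
    {"tx": 0, "ty": 0, "tz": -0.03, "yaw": 0, "claw": 1.0},
  ],
)

```text
time_s: 34.55
position: [0.5673, -0.1419, 0.1805]
tool_rot: [[0.995, -0.098, 0.001], [-0.098, -0.995, -0.0], [0.001, 0.0, -1.0]]
ft_force: [1.0, -1.7, 0.3]
grip_width: 0.0147
gripper_force: 117.8
```

```bash
python3 o.py
```

```text
{'time_s': 34.55, 'position': [0.5673, -0.1419, 0.1805], 'ft_force': [0.9573, -1.7311, 0.3193], 'wrist_torque': [-0.5579, -0.2727, 0.0006]}
```

Request:
servo_tool(
  steps=[
    {"tx": 0, "ty": 0, "tz": -0.03, "yaw": 0, "claw": 1.0},
    {"tx": 0, "ty": 0, "tz": -0.02, "yaw": 0, "claw": 1.0},
  ],
)

```text
time_s: 34.75
position: [0.5673, -0.1419, 0.1803]
tool_rot: [[0.995, -0.098, 0.001], [-0.098, -0.995, -0.001], [0.001, 0.0, -1.0]]
ft_force: [-0.9, -2.4, 5.9]
grip_width: 0.0147
gripper_force: 118.3
```

```bash
python3 o.py
```

```text
{'time_s': 34.75, 'position': [0.5673, -0.1419, 0.1803], 'ft_force': [-0.8833, -2.3535, 5.8959], 'wrist_torque': [-0.4673, -0.073, -0.0185]}
```

Request:
servo_tool(
  steps=[
    {"tx": 0, "ty": 0, "tz": 0, "yaw": 0, "claw": 1.57},
    {"tx": 0, "ty": 0, "tz": 0, "yaw": 0, "claw": 1.57},
    {"tx": -0.06, "ty": 0, "tz": 0, "yaw": 0, "claw": 1.57},
    {"tx": -0.06, "ty": 0, "tz": 0, "yaw": 0, "claw": 1.57},
    {"tx": 0, "ty": 0, "tz": 0, "yaw": 0, "claw": 1.57},
  ],
  newtons=20,
)

```text
time_s: 35.25
position: [0.5664, -0.1419, 0.18]
tool_rot: [[0.995, -0.098, 0.002], [-0.098, -0.995, -0.0], [0.002, 0.0, -1.0]]
ft_force: [3.6, -3.2, 5.2]
grip_width: 0.0155
gripper_force: 18.6
```

```bash
python3 o.py
```

```text
{'time_s': 35.25, 'position': [0.5664, -0.1419, 0.18], 'ft_force': [3.5799, -3.1869, 5.205], 'wrist_torque': [-0.5667, -0.6989, -0.0176]}
```

Request:
servo_tool(
  steps=[
    {"tx": 0, "ty": 0, "tz": 0, "yaw": 0, "claw": 1.8},
    {"tx": 0, "ty": 0, "tz": 0, "yaw": 0, "claw": 2.2},
    {"tx": 0, "ty": 0, "tz": 0, "yaw": 0, "claw": 2.6},
    {"tx": 0, "ty": 0, "tz": 0, "yaw": 0, "claw": 2.8},
    {"tx": 0, "ty": 0, "tz": 0, "yaw": 0, "claw": 2.8},
  ],
)

```text
time_s: 35.75
position: [0.5658, -0.1416, 0.1795]
tool_rot: [[0.995, -0.098, -0.001], [-0.098, -0.995, 0.0], [-0.001, -0.0, -1.0]]
ft_force: [0.3, -0.3, -0.4]
grip_width: 0.0279
gripper_force: 0.0
```

```bash
python3 o.py
```

```text
{'time_s': 35.75, 'position': [0.5658, -0.1416, 0.1795], 'ft_force': [0.3093, -0.2854, -0.4204], 'wrist_torque': [0.0294, 0.0016, -0.0164]}
```

Released with no force left. I'll go straight up, retreat, and check against the first image.

Request:
servo_tool(
  steps=[
    {"tx": 0, "ty": 0, "tz": 1.0, "yaw": 0, "claw": 2.8},
    {"tx": 0, "ty": 0, "tz": 2.0, "yaw": 0, "claw": 2.8},
    {"tx": 0, "ty": 0, "tz": 3.0, "yaw": 0, "claw": 2.8},
    {"tx": 0, "ty": 0, "tz": 3.0, "yaw": 0, "claw": 2.8},
    {"tx": -1.0, "ty": -2.0, "tz": 1.0, "yaw": 0, "claw": 2.8},
    {"tx": -2.0, "ty": -3.0, "tz": 0, "yaw": 0, "claw": 2.8},
    {"tx": -2.0, "ty": -3.0, "tz": 0, "yaw": 0, "claw": 2.8},
    {"tx": -2.0, "ty": -3.0, "tz": 0, "yaw": 0, "claw": 2.8},
    {"tx": -2.0, "ty": -3.0, "tz": 0, "yaw": 0, "claw": 2.8},
    {"tx": -2.0, "ty": -3.0, "tz": 0, "yaw": 0, "claw": 2.8},
    {"tx": -2.0, "ty": -3.0, "tz": 0, "yaw": 0, "claw": 2.8},
    {"tx": -2.0, "ty": -3.0, "tz": 0, "yaw": 0, "claw": 2.8},
    {"tx": -2.0, "ty": -3.0, "tz": 0, "yaw": 0, "claw": 2.8},
    {"tx": -2.0, "ty": -3.0, "tz": 0, "yaw": 0, "claw": 2.8},
    {"tx": 0, "ty": 0, "tz": 0, "yaw": 0, "claw": 2.8},
    {"tx": 0, "ty": 0, "tz": 0, "yaw": 0, "claw": 2.8},
  ],
)

```text
time_s: 37.35
position: [0.3757, -0.4319, 0.2801]
tool_rot: [[0.995, -0.099, 0.0], [-0.099, -0.995, 0.0], [0.0, -0.0, -1.0]]
ft_force: [0.0, 0.4, 0.8]
grip_width: 0.0279
gripper_force: 0.0
```

```bash
python3 - <<'E'
import o
from h import *
for n in ['top','side']:
    snap(n,n+'9'); a=V(n+'0').p; b=V(n+'9').p
    W={'top':{'handle':(215,245,445,475),'flash':(200,255,310,428),'bowl':(75,172,325,425),'comb':(300,362,290,415),'tape':(145,315,245,285)},'side':{'handle':(258,300,410,438),'collar':(295,318,398,425),'ball':(340,354,397,413),'pink':(175,225,400,450)}}[n]
    for k,w in W.items():
        r=cv2.matchTemplate(b[w[0]-10:w[1]+10,w[2]-10:w[3]+10],a[w[0]:w[1],w[2]:w[3]],cv2.TM_CCOEFF_NORMED); _,sc,_,l=cv2.minMaxLoc(r)
        print(n,k,'shift',l[0]-10,l[1]-10,round(sc,4))
    d=cv2.absdiff(a,b).max(-1)>40; print('diff px',d.sum(), cv2.boundingRect(d.astype(np.uint8)))
E
```

```text
{'time_s': 37.35, 'position': [0.3757, -0.4319, 0.2801], 'ft_force': [0.0316, 0.3648, 0.7567], 'wrist_torque': [0.0129, -0.0428, 0.006]}
top handle shift -1 0 0.9836
top flash shift 0 0 0.9997
top bowl shift 0 0 0.9998
top comb shift 0 0 0.9989
top tape shift 0 0 0.9999
diff px 4044 (206, 221, 264, 259)
side handle shift -10 9 0.1695
side collar shift 4 -7 0.2605
side ball shift 0 0 0.9693
side pink shift 10 3 -0.0402
diff px 100580 (0, 0, 640, 480)
```

Request:
servo_tool(
  steps=[
    {"tx": -2.5, "ty": -1.1, "tz": 0, "yaw": 2, "claw": 2.8},
    {"tx": -2.5, "ty": -1.1, "tz": 0, "yaw": 3, "claw": 2.8},
    {"tx": -2.5, "ty": -1.1, "tz": 0, "yaw": 4, "claw": 2.8},
    {"tx": -2.5, "ty": -1.1, "tz": 0, "yaw": 4, "claw": 2.8},
    {"tx": -2.5, "ty": -1.1, "tz": 0, "yaw": 4, "claw": 2.8},
    {"tx": -2.5, "ty": -1.1, "tz": 0, "yaw": 4, "claw": 2.8},
    {"tx": -2.5, "ty": -1.1, "tz": 0, "yaw": 3, "claw": 2.8},
    {"tx": -2.5, "ty": -1.1, "tz": 0, "yaw": 0, "claw": 2.8},
    {"tx": 0, "ty": 0, "tz": 0, "yaw": 0, "claw": 2.8},
    {"tx": 0, "ty": 0, "tz": 0, "yaw": 0, "claw": 2.8},
  ],
)

```text
time_s: 38.45
position: [0.1767, -0.5193, 0.28]
tool_rot: [[0.949, 0.315, 0.0], [0.315, -0.949, -0.0], [0.0, 0.0, -1.0]]
ft_force: [0.6, 0.3, 0.5]
grip_width: 0.0279
gripper_force: 0.0
```

```bash
python3 - <<'E'
from h import *
snap('side','side20'); snap('top','top20')
for n,W in {'top':{'handle':(215,245,445,475)},'side':{'handle':(258,282,408,440),'lowhandle':(282,305,402,432),'ball':(336,356,395,415),'pink':(175,225,400,450),'flash':(205,300,305,406),'comb':(258,365,228,302)}}.items():
    a=V(n+'0').p; b=V(n+'20').p; U=8
    for k,w in W.items():
        A=cv2.resize(a[w[0]:w[1],w[2]:w[3]],None,fx=U,fy=U,interpolation=1); B=cv2.resize(b[w[0]-4:w[1]+4,w[2]-4:w[3]+4],None,fx=U,fy=U,interpolation=1)
        _,sc,_,l=cv2.minMaxLoc(cv2.matchTemplate(B,A,cv2.TM_CCOEFF_NORMED)); print(n,k,l[0]/U-4,l[1]/U-4,round(sc,4))
s=V('side0'); p=np.array([.566,-.143,.2])
def proj(q): c=s.T[:3,:3].T@(q-s.T[:3,3]); return c[:2]/c[2]*s.f+s.c
for q in np.eye(3)*.001: print('px per mm',proj(p+q)-proj(p))
E
```

```text
top handle -0.625 0.0 0.9944
side handle -0.625 -0.25 0.996
side lowhandle -0.625 0.25 0.998
side ball -0.5 -0.25 0.9963
side pink 0.0 0.0 0.9998
side flash 0.0 0.0 0.9998
side comb 0.0 0.0 0.9987
px per mm [ 0.63711361 -0.50509254]
px per mm [-0.74446612 -0.56910221]
px per mm [ 0.15322363 -0.60399324]
```

The burnisher hangs upright: handle and ball have the same shift, about 0.7 mm deeper into the stop. The bystanders haven't moved. Handing in.

```bash
python3 -c "
from rig import env
print(env.close_job())"
```

```text
the job is handed in; nothing more can be done
None
```

The job is handed in at about 38 s: the tape was rubbed from near to far end at about 3–5 N on wall and shelf (a first try only tilted the tool in the grip, so I backed up a few millimetres and restarted from the near end), the burnisher hangs upright in its clip, and the flashlight, comb, bowl and ball have not moved.

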